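# Load a press-to-run chocolate mill and hold its keyed stopper down

### The job

Get the chocolate mill running: with the scraper block, not with the gripper, push all four chocolate chunks along the tray into the round mouth and stand the scraper upright on the worktop again. Then put the knurled stopper into the mouth, turn it until the hidden keyways in its skirt drop over the pins, push it fully home against the spring and finish still holding it there, because the mill runs only while it is held down. Leave the mug, the pepper shaker and the spoon where they are.

Things in the scene. Friction and masses are not known exactly. Their poses are not given: they have to be found in the camera images.
- mill: white countertop mill with an aluminium tray on top and a clear chamber under one end, 104 x 280 x 132 mm, fixed, its yaw differs. Origin: on the worktop, between its sides (x = 0); y runs along its length from y = -147 to +133 mm, toward the mouth; z up
- tray (a point): on the floor of the mill's tray, 130 mm behind the mill's origin along its y, on its middle line; axes as the mill's. The tray is a straight flat trough along y from 10 mm behind this point to the mouth, 120 mm above the worktop, 62 mm wide inside, with rims 12 mm high and 6 mm thick on both sides, at this end and round the mouth. The chunks lie 30 to 160 mm ahead
- mouth (a point): centre of the mill's mouth at tray-floor level, 210 mm ahead of point tray; axes as the mill's. A round hole, 61 mm in diameter, open to the chamber. Three pins 6 mm thick, 120 degrees apart, reach 5 to 6 mm inward from its wall, their tops 8 mm below floor level; how they are turned about the mouth's axis differs and is not told. The sprung start ring lies 18 mm below floor level
- start_ring (a joint): how far the sprung ring in the mouth is pressed down, m: 0 at rest, 0.008 when the stopper is fully home. Spring about 4 N at first contact, 10 N at home
- stopper: dark grey stopper, 79 mm high, 0.11 to 0.22 kg, stands on the worktop on its skirt. Origin: centre of its underside; z up its axis. Steel skirt 57 mm in diameter from 0 to 38 mm up, flange 77 mm in diameter from 38 to 43 mm, knurled collar above. The lower 20 mm of the skirt has three keyways 13 mm wide, open below, 120 degrees apart, one at its own +x. It has 2 mm play all round in the mouth
- collar (a point): on the stopper's axis, 61 mm above its origin, mid-height of the knurled collar (54 mm in diameter, 36 mm high) to grip. Height above point mouth: 53 mm when the skirt rests on the pins; turning up to 120 degrees either way under a light push (3 to 6 N) drops it 10 mm on to the ring; 35 mm when fully home with the flange on the rims. Let go, the spring lifts it again
- scraper: scraper block with a wooden grip on a white plastic foot, 54 x 24 x 84 mm, 0.11 kg, standing upright on the worktop. Origin: centre of its underside; 54 mm wide along its x, foot 24 mm thick along its y. The grip, from 30 to 84 mm up, is 20 mm thick along y. Either 54 mm face may push
- chunk_1: chocolate chunk, about 20 x 16 x 14 mm, 10 g, lying on the trough floor. Origin: centre of its underside
- chunk_2: chocolate chunk, about 20 x 16 x 14 mm, 10 g, lying on the trough floor. Origin: centre of its underside
- chunk_3: chocolate chunk, about 20 x 16 x 14 mm, 10 g, lying on the trough floor. Origin: centre of its underside
- chunk_4: chocolate chunk, about 20 x 16 x 14 mm, 10 g, lying on the trough floor. Origin: centre of its underside
- mug: white coffee mug with a handle, 92 x 127 x 95 mm, stands beyond the mill; leave alone. Origin: centre of its underside
- pepper: pepper shaker, 44 mm in diameter, 90 mm high, stands beyond the mill; leave alone. Origin: centre of its underside
- spoon: table spoon, 187 x 31 x 6 mm, lies flat beyond the work; leave alone. Origin: centre of its underside, long along its x
There are look-alikes about, which are no part of the job. Of the things shaped like the scraper, the wooden one is meant.

How it is judged:
By the outcome, as a careful person would: the job done as asked, in the order asked, and still so for the second after the job is handed in, while the arm keeps its last pose, push and grip.
It also fails if it takes over 72 s, if anything falls off the work surface, if the arm or the gripper's body presses on something with over 40 N, if the wrist force passes 120 N, or if a joint passes its speed limit or range.

### The arm

A 6-joint arm with a two-finger parallel gripper is mounted at the origin on a cart in front of the work surface, level with it; the furniture and walls round the work are solid. World frame = base frame: x ahead of the robot, y to its left, z up, the work surface at z = 0. Lengths are in m, angles in degrees, forces in N, time in s.
With the tool pointing down it reaches from about 0.3 to 0.75 m from the base axis. Payload 8.5 kg.
Tool frame: the origin (TCP) lies midway between the tips of the shut fingers; the grasp point (between the pads) lies 19 mm behind it; y points along the fingers, z is the direction in which the jaws open and shut, and the axes are right-handed (so a half turn about y gives the same grasp; the last joint's range is limited). The gripper opens to 85 mm and grips with 20 to 120 N. Pads are 22 mm wide; open, the fingers measure 114 mm over their backs; the gripper's body (76 mm by 85 mm) begins 54 mm behind the grasp point. The pads swing forward as they close: fully open they stand 13 mm farther back than shut.
Start: joints at [-77.596, 21.807, 74.336, -0, 83.858, -12.336], TCP at [0.23, -0.5, 0.231] pointing down, gripper open.
Joint ranges: [-178.18, 178.18], [-50.72, 133.34], [12.68, 142.11], [-81.47, 261.47], [9.98, 163.14], [-165.26, 165.26]. Speed limits (degrees/s): [136.94, 136.94, 180, 180, 180, 180].

### API

Orientations are given as [roll, pitch, yaw] about the fixed x, y, z axes, in that order (R = Rz(yaw) Ry(pitch) Rx(roll)).
In Python, from plant import ctrl gives the robot as it stands. The module is installed in compiled form; this text tells all that it offers.
- The arm moves only by the tool send_rows, never from a script. Its arguments are lists of equal length, an entry for each row: "dp": the shift along the tool's x, y, z scaled (see below), a list of three; "dr": the turn, a rotation vector about the tool's x, y, z scaled (see below), a list of three; "hand": the closure, from 0 (fully open) to 1 (shut). A call has 1 to 20 rows; each row is the pose to reach, as a shift and turn from the pose commanded when the call began, along the tool's axes at that moment, turning the shorter way round; what a row does not reach only later rows make up. The controller multiplies each number of a shift by 20 cm and each number of a turn by 360 degrees. A row lasts 1/10 s, in which the tool goes at most 50 mm and 8.59 degrees, less where a joint would pass 70% of its speed; a pose out of reach is approached as far as the arm can. A call with a number of a shift or a turn outside -1 to 1 is refused whole. A call with a gripper value outside its range is refused whole. The fingers move at their own pace and stop on an object; the grip force is fixed at half the most. Time passes only in rows, so rows that repeat a pose let the fingers close. It gives the time, the measured TCP pose, the force and the opening at its end, in the units of the state.
- ctrl.state(): the state, without advancing time (a new reading comes with each control period).
- ctrl.read_camera(name): name is "side" or "top"; returns a dict with "image" (384x512x3 uint8, red, green, blue), "depth" (384x512 float32, m along the optical axis (not along the pixel's ray), 0 where there is no reading), "mtx" (3x3 intrinsics, pixels), "position" and "attitude" of the camera in the world. Camera axes: x right, y down, z forward; pixel columns grow to the right and rows downward; lengths in m; the calibration is good to about 2 mm. A picture is of the moment at which its call begins.
- ctrl.close_job(): hands the job in, once; it reports no verdict.
The state is a dict: "clock": time; "q": joint angles; "joint_velocities": joint speeds; "effort": joint torques, N m; "position": TCP position; "tcp_rot": TCP orientation; "contact_force": force on the tool from outside, world axes, zero at the start; "torque": the same for the moment, N m; "opening": finger opening in m.
Only numpy, scipy, OpenCV 4.12 (cv2) and the standard library are available. Lean on these libraries where they do the work, as an engineer would, in place of code of your own. Each camera call takes 0.05 s, during which the arm holds its last target.

## Working session

There is one attempt and no reset: what is moved stays moved. The work goes in short steps, Python scripts to look and compute and a tool call to move; the robot and the scene stay as the last step left them, time stands still between calls to the robot, and variables do not carry over. Pictures are saved under pics/ and viewed, and the job is handed in when it is done.

Besides the shell and the picture viewer there is one more tool, called by a JSON object that holds its "api" and its "payload". send_rows: Moves the arm, as the interface text tells. Shifts and turns lie within -1 to 1; 1 stands for 20 cm of shift or 360 degrees of turn. Its arguments: {"type":"object","properties":{"dp":{"type":"array"},"dr":{"type":"array"},"hand":{"type":"array"}},"required":["dp","dr","hand"]}

```bash
mkdir -p pics; ls; cat > h.py <<'E'
import numpy as np, cv2
from plant import ctrl
from scipy.spatial.transform import Rotation as R
E
python3 - <<'E'
from h import *
s=ctrl.state(); print(s)
for n in("side","top"):
    c=ctrl.read_camera(n); np.savez(n+"0.npz",**c)
    cv2.imwrite(f"pics/{n}0.png",cv2.resize(c["image"][:,:,::-1],(800,600),interpolation=cv2.INTER_CUBIC)); print(n,c["mtx"],c["position"],c["attitude"])
E
```

```text
pics
{'clock': 0.0, 'q': array([-7.75962991e+01,  2.18415322e+01,  7.43844080e+01,  1.14093008e-03,
        8.38581417e+01, -1.23349408e+01]), 'joint_velocities': array([-0.02718298, -0.01638878,  0.03724081,  0.03275361,  0.06646468,
        0.0700996 ]), 'effort': array([ 2.20792003e-06, -4.48459375e+01, -2.31280196e+01, -2.28024805e-04,
        4.69398190e-03, -1.79274230e-05]), 'position': array([ 0.23011036, -0.49923141,  0.23070873]), 'tcp_rot': array([-9.00818986e+01,  1.90701087e-02, -1.55261495e+02]), 'contact_force': array([ 0.67981378, -0.33143823,  0.63068407]), 'torque': array([-0.00677949, -0.00435107, -0.00475723]), 'opening': 0.0854428970591622}
side [[493.33837337   0.         263.25452726]
 [  0.         493.33837337 191.37828893]
 [  0.           0.           1.        ]] [0.21849299 0.55061008 1.26035794] [-150.85372324    0.30699318 -148.86724012]
top [[406.8794716    0.         253.66783124]
 [  0.         406.8794716  191.49994604]
 [  0.           0.           1.        ]] [0.42628991 0.01051138 1.06328709] [-172.37750927   -0.19881294  -90.76572661]
```

View pics/side0.png

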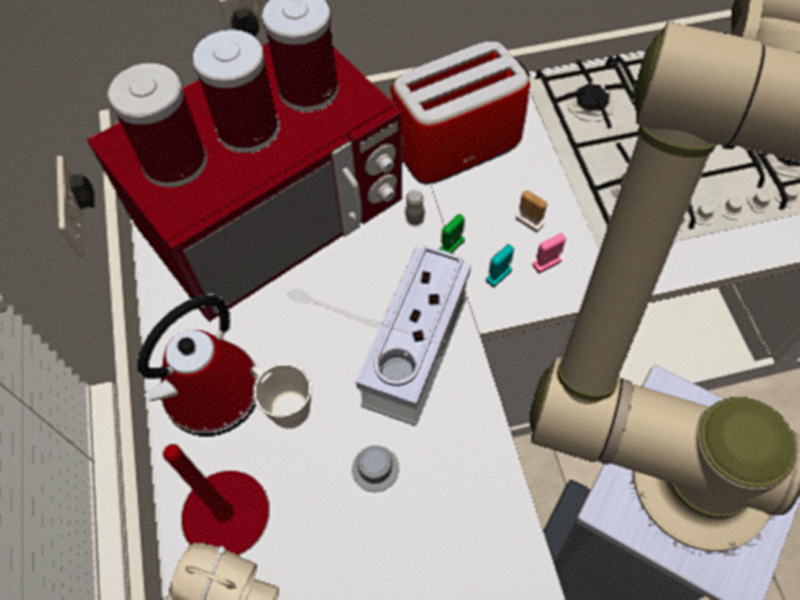

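View pics/top0.png

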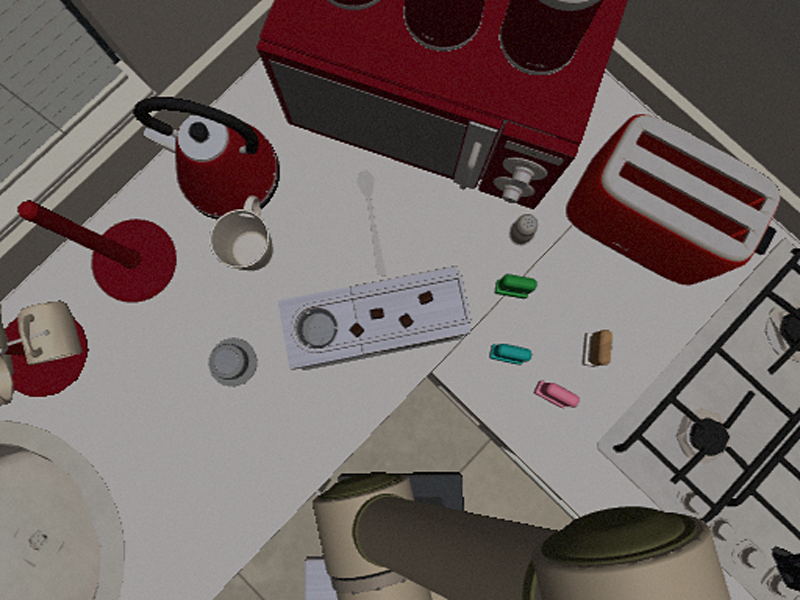

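The side view shows the wooden scraper at (533,207), the mill mouth at (397,365) and the stopper at (375,465). In the top view they are at (598,347), (317,328) and (231,361). The four chunks are in the tray. Next I measure these with depth from both views.

```bash
cat >> h.py <<'E'
def cloud(c):
    d=c["depth"];h,w=d.shape;K=c["mtx"]
    u,v=np.meshgrid(np.arange(w),np.arange(h))
    P=np.stack([(u-K[0,2])/K[0,0]*d,(v-K[1,2])/K[1,1]*d,d],-1)
    Rm=R.from_euler("xyz",c["attitude"],degrees=True).as_matrix()
    W=P@Rm.T+c["position"]; W[d<=0]=np.nan
    return W
def proj(c,X):
    Rm=R.from_euler("xyz",c["attitude"],degrees=True).as_matrix()
    p=(np.atleast_2d(X)-c["position"])@Rm; K=c["mtx"]
    return np.c_[p[:,0]/p[:,2]*K[0,0]+K[0,2],p[:,1]/p[:,2]*K[1,1]+K[1,2]]
def crop(img,u0,v0,u1,v1,name):
    k=min(800/(u1-u0),600/(v1-v0)); cv2.imwrite(name,cv2.resize(img[v0:v1,u0:u1,::-1],None,fx=k,fy=k,interpolation=cv2.INTER_CUBIC)); return k
E
python3 - <<'E'
from h import *
k=512/800
for n,pts in(("side",dict(scr=(535,200),mouth=(397,365),stop=(375,462),tray=(437,258),pep=(415,197),mug=(283,375),green=(455,230),table=(480,420))),("top",dict(scr=(603,345),mouth=(317,328),stop=(231,359),tray=(455,300),pep=(525,225),mug=(240,240),teal=(512,350),green=(518,283),pink=(560,393),table=(250,450),table2=(560,370)))):
    c=dict(np.load(n+"0.npz")); W=cloud(c); print(n)
    for a,(u,v) in pts.items(): print(a,W[int(v*k),int(u*k)].round(4))
    if n=="top":
        print(crop(c["image"],170,160,310,245,"pics/t1.png"),crop(c["image"],300,160,410,270,"pics/t2.png"),crop(c["image"],120,200,190,260,"pics/t3.png"))
E
```

```text
side
scr [ 0.4757 -0.3119  0.0802]
mouth [0.5369 0.0857 0.0159]
stop [0.4625 0.2692 0.0811]
tray [ 0.5578 -0.0823  0.1215]
pep [ 0.6713 -0.1968  0.0877]
mug [0.6804 0.2188 0.0602]
green [ 0.5727 -0.1788  0.0756]
table [0.3643 0.0951 0.003 ]
top
scr [ 0.484  -0.31    0.0841]
mouth [0.5224 0.1387 0.0177]
stop [0.47   0.2628 0.0815]
tray [ 0.5501 -0.0817  0.1206]
pep [ 0.6718 -0.1985  0.0886]
mug [0.6738 0.2702 0.0076]
teal [ 0.4761 -0.1695  0.0859]
green [ 0.581  -0.1839  0.0823]
pink [ 0.4111 -0.2404  0.088 ]
table [ 0.3229  0.2477 -0.0012]
table2 [ 0.4482 -0.2646  0.0011]
5.714285714285714 5.454545454545454 10.0
```

View pics/t1.png

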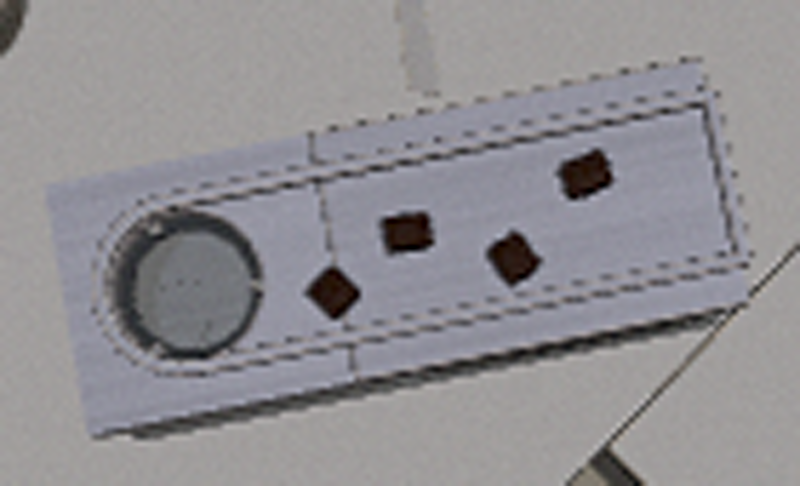

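View pics/t2.png

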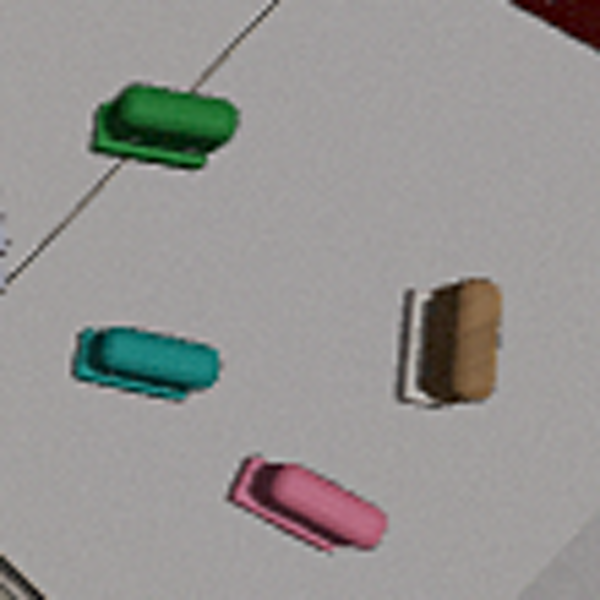

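```bash
python3 - <<'E'
from h import *
for n in("side","top"):
    c=dict(np.load(n+"0.npz")); W=cloud(c); print(n)
    m=(W[...,2]>0.105)&(W[...,2]<0.145)&(W[...,0]>.42)&(W[...,0]<.62)&(W[...,1]>-.15)&(W[...,1]<.22)
    P=W[m]; print(len(P), np.histogram(P[:,2],bins=np.arange(.105,.147,.003)))
    r=cv2.minAreaRect((P[:,:2]*1000).astype(np.float32)); print(r, cv2.boxPoints(r).round(1).tolist())
    # scraper
    I=c["image"].astype(int)
    m=(W[...,2]>0.03)&(W[...,2]<0.1)&(W[...,0]>.42)&(W[...,0]<.53)&(W[...,1]>-.36)&(W[...,1]<-.26)
    P=W[m]; 
    for lo,hi in((.03,.07),(.074,.09)):
        Q=P[(P[:,2]>lo)&(P[:,2]<hi)]; r=cv2.minAreaRect((Q[:,:2]*1000).astype(np.float32)); print("scr",lo,len(Q),r, Q.mean(0))
    m=(W[...,2]>0.004)&(W[...,2]<0.028)&(W[...,0]>.42)&(W[...,0]<.53)&(W[...,1]>-.36)&(W[...,1]<-.26)
    Q=W[m];r=cv2.minAreaRect((Q[:,:2]*1000).astype(np.float32)); print("foot",len(Q),r,Q.mean(0))
    # stopper
    m=(W[...,2]>0.02)&(W[...,2]<0.1)&(W[...,0]>.4)&(W[...,0]<.53)&(W[...,1]>.2)&(W[...,1]<.32)
    P=W[m]
    for lo,hi in((.074,.09),(.035,.05)):
        Q=P[(P[:,2]>lo)&(P[:,2]<hi)];print("stop",lo,len(Q),cv2.minEnclosingCircle((Q[:,:2]*1000).astype(np.float32)),Q[:,2].mean())
    for nm,(x0,x1,y0,y1) in dict(pep=(.64,.7,-.23,-.17),mug=(.6,.75,.13,.33)).items():
        m=(W[...,2]>0.08)&(W[...,2]<0.11)&(W[...,0]>x0)&(W[...,0]<x1)&(W[...,1]>y0)&(W[...,1]<y1)
        Q=W[m];print(nm,len(Q),cv2.minEnclosingCircle((Q[:,:2]*1000).astype(np.float32)),Q[:,2].max())
    if n=="side": print(crop(c["image"],225,150,305,270,"pics/s1.png"),crop(c["image"],300,110,370,185,"pics/s2.png"),crop(c["image"],215,275,265,325,"pics/s3.png"))
E
```

```text
side
3634 (array([  53,   49,   48,  261, 1026, 1104,  354,  134,  274,  263,   62,
          6,    0]), array([0.105, 0.108, 0.111, 0.114, 0.117, 0.12 , 0.123, 0.126, 0.129,
       0.132, 0.135, 0.138, 0.141, 0.144]))
((526.0057373046875, 39.98430633544922), (105.09165954589844, 278.80670166015625), 10.466341018676758) [[449.0, 167.5], [499.70001220703125, -106.5999984741211], [603.0, -87.5999984741211], [552.4000244140625, 186.60000610351562]]
scr 0.03 117 ((477.37286376953125, -307.2622375488281), (53.2534294128418, 12.67470932006836), 0.4322873651981354) [ 0.47583816 -0.30604958  0.05289265]
scr 0.074 104 ((476.7480773925781, -313.7196044921875), (23.078458786010742, 51.860801696777344), 79.18563842773438) [ 0.47678904 -0.31178108  0.08161841]
foot 150 ((478.6683044433594, -309.7119140625), (94.67084503173828, 102.29475402832031), 86.2578125) [ 0.47788145 -0.30617317  0.0130546 ]
stop 0.074 360 ((463.6512451171875, 269.2744140625), 27.6292781829834) 0.07963618853591697
stop 0.035 276 ((464.45050048828125, 270.01629638671875), 38.600067138671875) 0.043470593174420896
pep 74 ((672.
[... 733 characters left out ...]
47844336 -0.3061744   0.05410455]
scr 0.074 185 ((479.7403259277344, -314.29931640625), (21.478336334228516, 53.26987838745117), 83.3794937133789) [ 0.4798157  -0.31347706  0.08249892]
foot 161 ((476.2940979003906, -308.3724365234375), (104.4098129272461, 93.50852966308594), 3.8529715538024902) [ 0.47998073 -0.30525469  0.01165489]
stop 0.074 398 ((465.75799560546875, 268.5272216796875), 27.428543090820312) 0.07977049255944602
stop 0.035 292 ((465.4100646972656, 269.175048828125), 38.805580139160156) 0.04332320628651969
pep 133 ((675.6161499023438, -201.82611083984375), 16.80051040649414) 0.09148359278712337
mug 627 ((684.2505493164062, 273.05419921875), 83.97261047363281) 0.1096641531496817
```

View pics/s1.png

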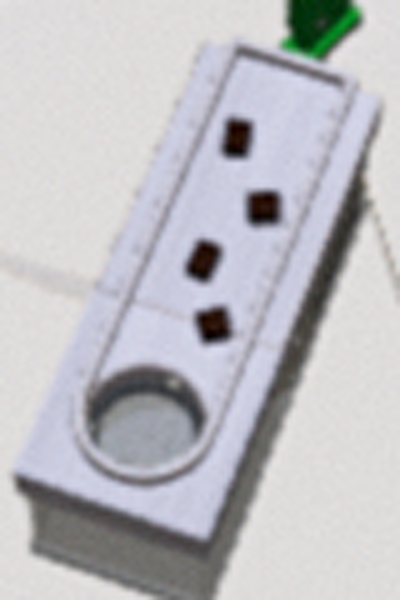

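View pics/s3.png

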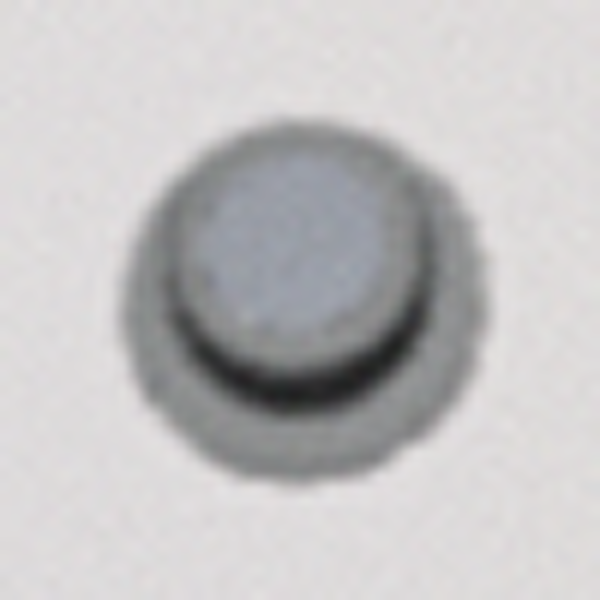

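```bash
cat >> h.py <<'E'
YAW=10.44; MO=np.array([.5257,.0466,0]); MR=R.from_euler("z",YAW,degrees=True).as_matrix()
def mill(x,y,z): return MO+MR@np.array([x,y,z])
E
python3 - <<'E'
from h import *
print("tray",mill(0,-.13,.12),"mouth",mill(0,.08,.12))
for n in("side","top"):
    c=dict(np.load(n+"0.npz")); W=cloud(c); I=c["image"].astype(int); hsv=cv2.cvtColor(c["image"],cv2.COLOR_RGB2HSV)
    L=(W-MO)@MR
    m=(I.sum(2)<190)&(abs(L[...,0])<.031)&(L[...,1]>-.14)&(L[...,1]<.045)&(L[...,2]>.11)
    nl,lab,st,ce=cv2.connectedComponentsWithStats(m.astype(np.uint8))
    for i in range(1,nl):
        if st[i,4]>8:
            q=L[lab==i]; print(n,"chunk tray-frame",(np.median(q,0)-[0,-.13,.12]).round(4), "y range",(np.nanpercentile(q[:,1],[3,97])+.13).round(4),st[i,4])
    # wood
    m=(hsv[...,0]>5)&(hsv[...,0]<20)&(hsv[...,1]>80)&(W[...,0]>.42)&(W[...,0]<.53)&(W[...,1]>-.36)&(W[...,1]<-.26)
    print("wood",m.sum())
    T=m&(W[...,2]>.076); Q=W[T][:,:2]; u,s,v=np.linalg.svd(Q-Q.mean(0),full_matrices=False); print("top PCA",np.degrees(np.arctan(v[0,1]/v[0,0])),Q.mean(0),s)
    F=m&(W[...,2]>.035)&(W[...,2]<.07); Q=W[F][:,:2];u,s,v=np.linalg.svd(Q-Q.mean(0),full_matrices=False);print("face PCA",np.degrees(np.arctan(v[0,1]/v[0,0])),Q.mean(0),s)
    # overlay
    im=c["image"].copy(); k=5
    im=cv2.resize(im,None,fx=k,fy=k,interpolation=cv2.INTER_CUBIC)
    def pl(P,col):
        p=((proj(c,P)+.5)*k-.5).round().astype(int); cv2.polylines(im,[p.reshape(-1,1,2)],False,col,1)
    a=np.linspace(0,2*np.pi,73)
    pl([mill(.0305*np.cos(t),.08+.0305*np.sin(t),.12) for t in a],(255,0,0))
    pl([mill(x,y,.12) for x,y in((.031,.08),(.031,-.14),(-.031,-.14),(-.031,.08))],(255,0,0))
    for t in range(0,360,30):
        pl([mill(.0245*np.cos(np.radians(t)),.08+.0245*np.sin(np.radians(t)),.112),mill(.0305*np.cos(np.radians(t)),.08+.0305*np.sin(np.radians(t)),.112)],(0,255,0) if t else (255,255,0))
    uv=(proj(c,mill(0,.08,.12))[0]*k).astype(int)
    z=im[uv[1]-150:uv[1]+150,uv[0]-200:uv[0]+200]
    cv2.imwrite(f"pics/{n}_ov.png",cv2.resize(z[:,:,::-1],None,fx=2,fy=2))
E
```

```text
tray [ 0.54925675 -0.08124788  0.12      ] mouth [0.51120354 0.12527562 0.12      ]
side chunk tray-frame [0.0106 0.0477 0.0127] y range [0.038  0.0546] 27
side chunk tray-frame [-0.0163  0.0835  0.0133] y range [0.0737 0.089 ] 26
side chunk tray-frame [0.001  0.1214 0.0128] y range [0.115  0.1286] 27
side chunk tray-frame [-0.0168  0.1556  0.014 ] y range [0.147  0.1619] 28
wood 215
top PCA -10.189543271600979 [ 0.47718476 -0.31151706] [0.13765508 0.04920072]
face PCA -5.500788719171761 [ 0.47657489 -0.30546847] [0.13923986 0.01866091]
top chunk tray-frame [0.012  0.0428 0.0132] y range [0.0344 0.0518] 52
top chunk tray-frame [0.0028 0.1187 0.0134] y range [0.1101 0.1269] 48
top chunk tray-frame [-0.0159  0.0782  0.015 ] y range [0.0706 0.0859] 48
top chunk tray-frame [-0.015   0.152   0.0146] y range [0.1445 0.1596] 47
wood 260
top PCA -8.165105096773033 [ 0.47969166 -0.31361081] [0.19301374 0.07027711]
face PCA -4.858059664373881 [ 0.47809471 -0.30591008] [0.12541847 0.01314087]
```

View pics/side_ov.png

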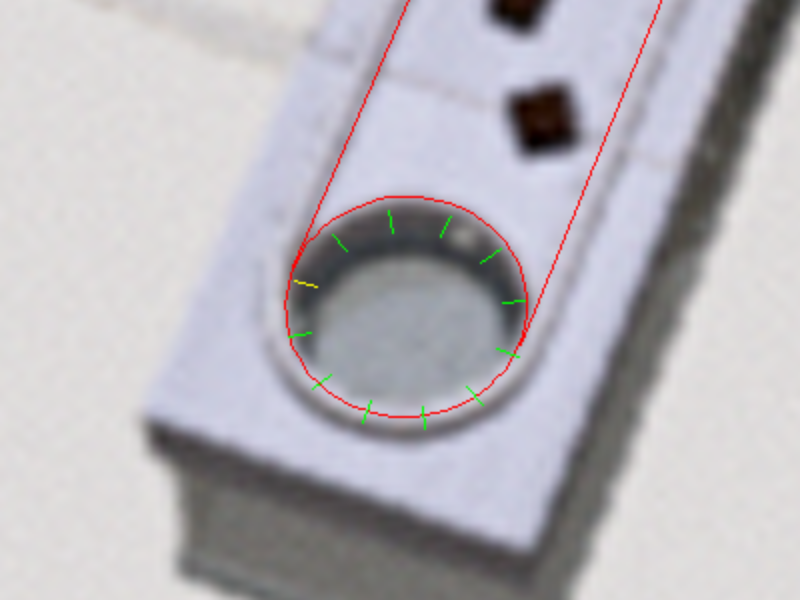

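View pics/top_ov.png

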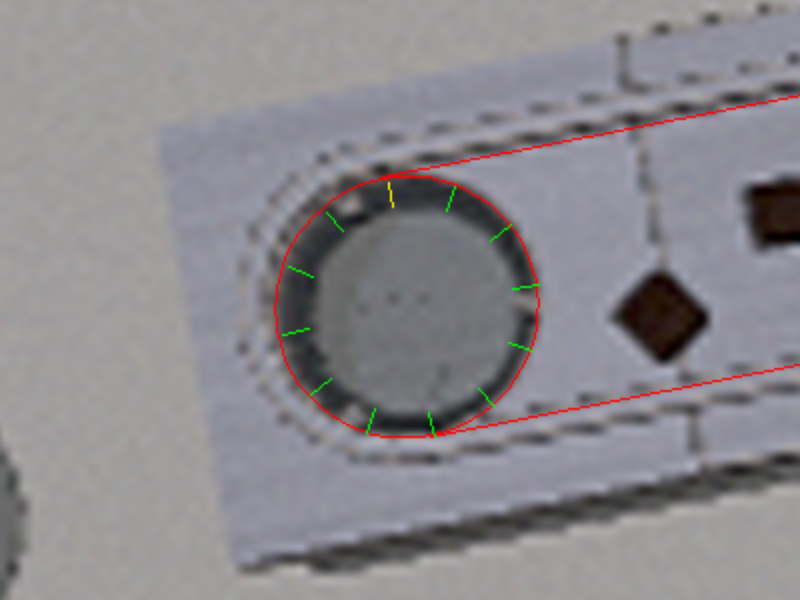

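```bash
python3 - <<'E'
from h import *
c=dict(np.load("top0.npz")); k=5
uv=(proj(c,mill(0,.08,.12))[0]*k).astype(int)
Rm=R.from_euler("xyz",c["attitude"],degrees=True).as_matrix()
def ray(p,z):
    q=np.array([(p[0]-c["mtx"][0,2])/c["mtx"][0,0],(p[1]-c["mtx"][1,2])/c["mtx"][1,1],1]); d=Rm@q
    return c["position"]+d*(z-c["position"][2])/d[2]
P=np.array([ray((uv-[200,150]+np.array(p)/2)/k,.1115) for p in((350,203),(355,410),(523,301))])
C=P.mean(0); print(C,np.linalg.norm(P-C,axis=1),[np.degrees(np.arctan2(*(p-C)[1::-1])) for p in P])
print("in mill frame",(C-MO)@MR)
E
```

```text
[0.51127556 0.1245749  0.1115    ] [0.02789655 0.02762169 0.02664432] [np.float64(30.18570840551268), np.float64(152.8278912769651), np.float64(-89.01176535498337)]
in mill frame [-5.61424170e-05  7.92978293e-02  1.11500000e-01]
```

```bash
cat >> h.py <<'E'
import json
def loadcmd():
    return json.load(open("cmd.json"))
def plan(*tg,cur=None):
    """targets (x,y,z,psi) ; prints dp,dr from current command"""
    x,y,z,psi=cur or loadcmd()
    Rm=R.from_euler("xyz",[-90,0,psi],degrees=True).as_matrix()
    for t in tg:
        d=Rm.T@(np.array(t[:3])-[x,y,z]); print(t,"dp",(d/.2).round(4).tolist(),"dr",[0,round(-(t[3]-psi)/360,4),0])
def setcmd(dp,dr):
    x,y,z,psi=loadcmd(); Rm=R.from_euler("xyz",[-90,0,psi],degrees=True).as_matrix()
    p=np.array([x,y,z])+Rm@(np.array(dp)*.2); n=[*p.tolist(),psi-dr*360]; json.dump(n,open("cmd.json","w")); print("cmd",np.round(n,4))
    s=ctrl.state(); print("meas",s["clock"],s["position"].round(4),s["tcp_rot"].round(2),"F",s["contact_force"].round(2),"T",s["torque"].round(3),"op",round(s["opening"],4),"q",s["q"].round(1))
E
echo '[0.23,-0.5,0.231,-155.264]' > cmd.json
python3 - <<'E'
from h import *
plan((.36,-.41,.2,-172),(.4785,-.314,.15,-186))
E
```

```text
(0.36, -0.41, 0.2, -172) dp [-0.7787, 0.155, -0.1367] dr [0, 0.0465, 0]
(0.4785, -0.314, 0.15, -186) dp [-1.5176, 0.405, -0.3248] dr [0, 0.0854, 0]
```

{"api": "send_rows", "payload": {"dp": [[-0.78,0.15,-0.14],[-0.78,0.15,-0.14],[-0.78,0.15,-0.14],[-0.78,0.15,-0.14],[-0.78,0.15,-0.14]], "dr": [[0,0.046,0],[0,0.046,0],[0,0.046,0],[0,0.046,0],[0,0.046,0]], "hand": [0,0,0,0,0]}}

```text
clock: 0.6
position: [0.3617, -0.4069, 0.2005]
tcp_rot: [-90.1, -0.0, -171.6]
contact_force: [0.0, 0.2, -0.2]
opening: 0.0851
```

```bash
python3 - <<'E'
from h import *
setcmd([-.78,.15,-.14],.046)
plan((.4785,-.314,.15,-186),(.4785,-.314,.042,-186))
E
```

```text
cmd [   0.36     -0.4093    0.201  -171.824 ]
meas 0.6 [ 0.3617 -0.4069  0.2005] [-9.0110e+01 -2.0000e-02 -1.7161e+02] F [ 0.01  0.25 -0.2 ] T [ 0.032  0.011 -0.046] op 0.0851 q [-60.8  22.7  78.2   0.   79.2  20.8]
(0.4785, -0.314, 0.15, -186) dp [-0.6544, 0.255, -0.3873] dr [0, 0.0394, 0]
(0.4785, -0.314, 0.042, -186) dp [-0.6544, 0.795, -0.3873] dr [0, 0.0394, 0]
```

{"api": "send_rows", "payload": {"dp": [[-0.654,0.255,-0.387],[-0.654,0.255,-0.387],[-0.654,0.255,-0.387],[-0.654,0.255,-0.387],[-0.654,0.255,-0.387],[-0.654,0.255,-0.387],[-0.654,0.4,-0.387],[-0.654,0.55,-0.387],[-0.654,0.7,-0.387],[-0.654,0.795,-0.387],[-0.654,0.795,-0.387],[-0.654,0.795,-0.387]], "dr": [[0,0.039,0],[0,0.039,0],[0,0.039,0],[0,0.039,0],[0,0.039,0],[0,0.039,0],[0,0.039,0],[0,0.039,0],[0,0.039,0],[0,0.039,0],[0,0.039,0],[0,0.039,0]], "hand": [0,0,0,0,0,0,0,0,0,0,0,0]}}

```text
clock: 1.8
position: [0.4781, -0.315, 0.0434]
tcp_rot: [-89.9, 0.1, 174.0]
contact_force: [-0.2, 0.2, 0.5]
opening: 0.0854
```

```bash
python3 - <<'E'
from h import *
setcmd([-.654,.795,-.387],.039)
for n,b in(("side",(290,90,390,190)),("top",(320,170,440,270))):
    c=ctrl.read_camera(n); crop(c["image"],*b,f"pics/{n}1.png")
a,b=[cv2.resize(cv2.imread(f"pics/{n}1.png"),(400,400)) for n in("side","top")]; cv2.imwrite("pics/g1.png",np.hstack([a,b]))
E
```

```text
cmd [ 4.78400e-01 -3.14100e-01  4.20000e-02 -1.85864e+02]
meas 1.8 [ 0.4781 -0.315   0.0434] [-8.9950e+01  5.0000e-02  1.7405e+02] F [-0.19  0.19  0.54] T [-0.036 -0.013 -0.013] op 0.0854 q [-45.2  35.3  85.3  -0.   59.3  50.7]
```

View pics/g1.png

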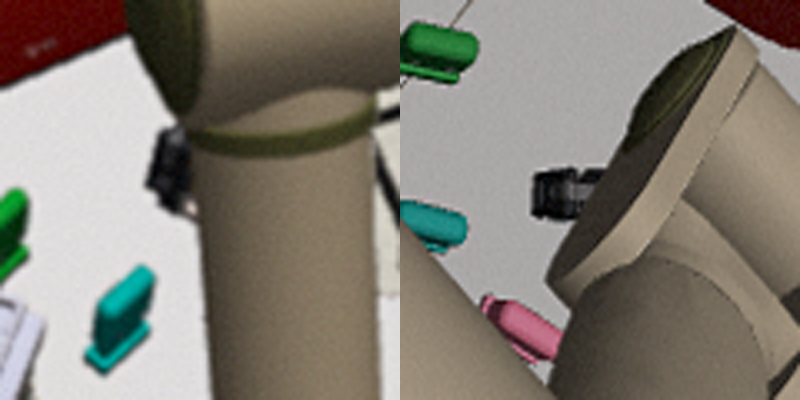

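The arm hides the scraper in both views, but no contact force shows. I'll close the gripper now.

{"api": "send_rows", "payload": {"dp": [[0,0,0],[0,0,0],[0,0,0],[0,0,0],[0,0,0],[0,0,0],[0,0,0],[0,0,0]], "dr": [[0,0,0],[0,0,0],[0,0,0],[0,0,0],[0,0,0],[0,0,0],[0,0,0],[0,0,0]], "hand": [1,1,1,1,1,1,1,1]}}

```text
clock: 2.7
position: [0.4786, -0.3135, 0.0425]
tcp_rot: [-90.0, 0.0, 174.1]
contact_force: [-0.9, 1.1, 3.4]
opening: 0.0193
```

```bash
python3 - <<'E'
from h import *
setcmd([0,0,0],0)
plan((.4784,-.3141,.22,-185.864),(.53,-.2,.24,-172))
E
```

```text
cmd [ 4.78400e-01 -3.14100e-01  4.20000e-02 -1.85864e+02]
meas 2.7 [ 0.4786 -0.3135  0.0425] [-90.01   0.   174.14] F [-0.87  1.12  3.43] T [0.266 0.088 0.004] op 0.0193 q [-45.1  35.4  85.4   0.   59.2  50.8]
(0.4784, -0.3141, 0.22, -185.864) dp [0.0002, -0.89, 0.0001] dr [0, -0.0, 0]
(0.53, -0.2, 0.24, -172) dp [-0.1982, -0.99, -0.5937] dr [0, -0.0385, 0]
```

{"api": "send_rows", "payload": {"dp": [[0,-0.1,0],[0,-0.3,0],[0,-0.5,0],[0,-0.7,0],[0,-0.89,0],[0,-0.89,0],[-0.2,-0.95,-0.6],[-0.2,-0.95,-0.6],[-0.2,-0.95,-0.6],[-0.2,-0.95,-0.6],[-0.2,-0.95,-0.6]], "dr": [[0,0,0],[0,0,0],[0,0,0],[0,0,0],[0,0,0],[0,0,0],[0,-0.045,0],[0,-0.045,0],[0,-0.045,0],[0,-0.045,0],[0,-0.045,0]], "hand": [1,1,1,1,1,1,1,1,1,1,1]}}

```text
clock: 3.8
position: [0.5305, -0.1981, 0.2314]
tcp_rot: [-90.0, -0.1, -169.6]
contact_force: [1.0, -0.3, -0.8]
opening: 0.0192
```

```bash
python3 - <<'E'
from h import *
setcmd([-.2,-.95,-.6],-.045)
for n in("side","top"):
    c=ctrl.read_camera(n); np.savez(n+"2.npz",**c)
    p=proj(c,ctrl.state()["position"])[0].astype(int); print(p)
    cv2.imwrite(f"pics/{n}2.png",cv2.resize(c["image"][:,:,::-1],(512,384)))
    q=np.clip(p-[30,30],0,400); crop(c["image"],q[0],q[1],q[0]+70,q[1]+70,f"pics/{n}2.png")
a,b=[cv2.resize(cv2.imread(f"pics/{n}2.png"),(400,400)) for n in("side","top")]; cv2.imwrite("pics/g2.png",np.hstack([a,b]))
E
```

```text
cmd [   0.5305   -0.1988    0.232  -169.664 ]
meas 3.8 [ 0.5305 -0.1981  0.2314] [-9.0040e+01 -7.0000e-02 -1.6962e+02] F [ 1.04 -0.33 -0.75] T [-0.006  0.023  0.034] op 0.0192 q [-32.4  23.5  71.6  -0.   85.   47.2]
[311 114]
[353 193]
```

View pics/g2.png

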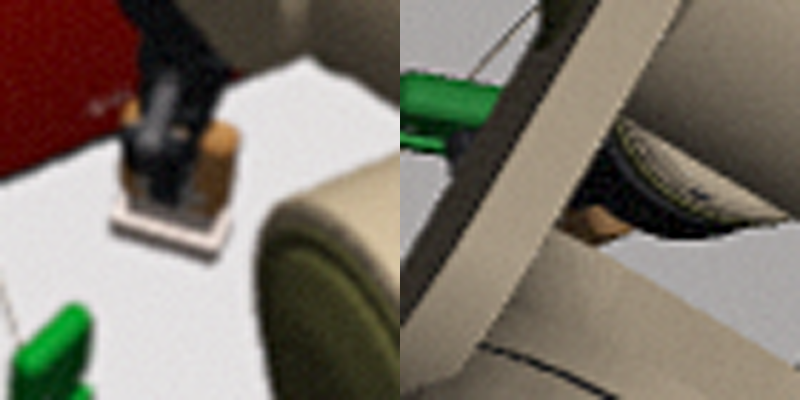

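```bash
python3 - <<'E'
from h import *
c=dict(np.load("side2.npz")); W=cloud(c); p=np.array([.5305,-.1985,.2316]); Rm=R.from_euler("xyz",[-90,0,-169.66],degrees=True).as_matrix()
L=(W-p)@Rm  # tool frame
m=(L[...,1]>.005)&(L[...,1]<.055)&(abs(L[...,0])<.05)&(abs(L[...,2])<.05)
Q=L[m]; I=c["image"][m]; w=I.min(1)>120
print(m.sum(),w.sum()); F=Q[w]; F=F[F[:,2]>-1]
print(np.percentile(F,[2,10,50,90,98],axis=0).round(4))
f=F[(F[:,1]>.016)&(F[:,1]<.045)]; print(np.polyfit(f[:,0],f[:,2],1), f[:,0].min(),f[:,0].max(),f[:,1].max())
wd=Q[~w]; print("dark/wood",np.percentile(wd,[2,50,98],axis=0).round(4))
v,u=np.where(m); print(u.min(),u.max(),v.min(),v.max())
E
```

```text
176 92
[[-0.0254  0.0208 -0.0142]
 [-0.0223  0.023  -0.0128]
 [ 0.0068  0.0274 -0.0092]
 [ 0.0261  0.0368  0.0006]
 [ 0.0276  0.0404  0.0102]]
[ 0.09734808 -0.00788356] -0.025771667721285998 0.02774520938638731 0.04426774176939083
dark/wood [[-0.0206  0.0062 -0.0146]
 [ 0.0004  0.0224 -0.0093]
 [ 0.0234  0.0388 -0.0054]]
300 321 117 130
```

```bash
python3 - <<'E'
from h import *
t=mill(.0005,-.121,0); print(t)
plan(*[(t[0],t[1],z,-169.56) for z in(.222,.18,.168,.164,.162)])
E
```

```text
[ 0.54811762 -0.07230627  0.        ]
(np.float64(0.5481176200013812), np.float64(-0.07230626692262132), 0.222, -169.56) dp [-0.2002, 0.05, -0.6063] dr [0, -0.0003, 0]
(np.float64(0.5481176200013812), np.float64(-0.07230626692262132), 0.18, -169.56) dp [-0.2002, 0.26, -0.6063] dr [0, -0.0003, 0]
(np.float64(0.5481176200013812), np.float64(-0.07230626692262132), 0.168, -169.56) dp [-0.2002, 0.32, -0.6063] dr [0, -0.0003, 0]
(np.float64(0.5481176200013812), np.float64(-0.07230626692262132), 0.164, -169.56) dp [-0.2002, 0.34, -0.6063] dr [0, -0.0003, 0]
(np.float64(0.5481176200013812), np.float64(-0.07230626692262132), 0.162, -169.56) dp [-0.2002, 0.35, -0.6063] dr [0, -0.0003, 0]
```

{"api": "send_rows", "payload": {"dp": [[-0.2,0.05,-0.606],[-0.2,0.05,-0.606],[-0.2,0.05,-0.606],[-0.2,0.05,-0.606],[-0.2,0.05,-0.606],[-0.2,0.16,-0.606],[-0.2,0.26,-0.606],[-0.2,0.26,-0.606],[-0.2,0.26,-0.606]], "dr": [[0,0,0],[0,0,0],[0,0,0],[0,0,0],[0,0,0],[0,0,0],[0,0,0],[0,0,0],[0,0,0]], "hand": [1,1,1,1,1,1,1,1,1]}}

```text
clock: 4.8
position: [0.5483, -0.0733, 0.1807]
tcp_rot: [-90.0, 0.0, -169.8]
contact_force: [-0.2, 0.4, -0.9]
opening: 0.0195
```

```bash
python3 - <<'E'
from h import *
setcmd([-.2,.26,-.606],0)
for n,b in(("side",(225,120,325,220)),("top",(240,150,340,250))):
    c=ctrl.read_camera(n); np.savez(n+"3.npz",**c); crop(c["image"],*b,f"pics/{n}3.png")
a,b=[cv2.resize(cv2.imread(f"pics/{n}3.png"),(400,400)) for n in("side","top")]; cv2.imwrite("pics/g3.png",np.hstack([a,b]))
E
```

```text
cmd [ 5.48100e-01 -7.24000e-02  1.80000e-01 -1.69664e+02]
meas 4.8 [ 0.5483 -0.0733  0.1807] [ -89.99    0.   -169.77] F [-0.19  0.42 -0.9 ] T [-0.041 -0.02   0.003] op 0.0195 q [-19.9  24.5  78.7  -0.   76.7  59.9]
```

View pics/g3.png

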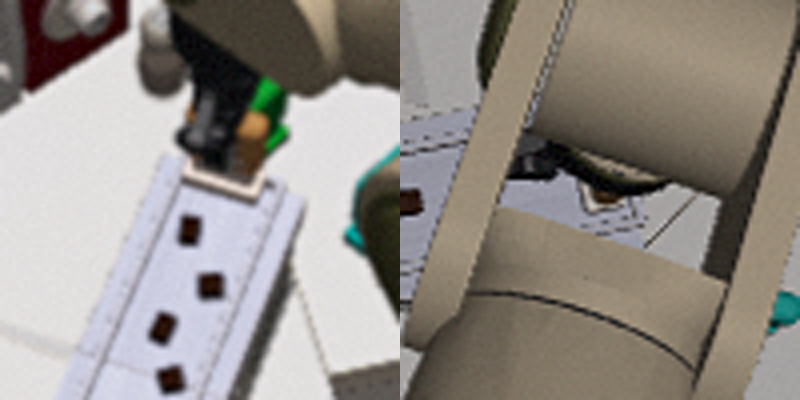

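{"api": "send_rows", "payload": {"dp": [[0,0.02,0],[0,0.04,0],[0,0.06,0],[0,0.06,0]], "dr": [[0,0,0],[0,0,0],[0,0,0],[0,0,0]], "hand": [1,1,1,1]}}

```text
clock: 5.3
position: [0.548, -0.0717, 0.1677]
tcp_rot: [-90.0, -0.1, -169.7]
contact_force: [0.2, 0.0, -0.9]
opening: 0.0194
```

```bash
python3 - <<'E'
from h import *
setcmd([0,.06,0],0)
E
```

```text
cmd [ 5.48100e-01 -7.24000e-02  1.68000e-01 -1.69664e+02]
meas 5.3 [ 0.548  -0.0717  0.1677] [-9.0040e+01 -6.0000e-02 -1.6965e+02] F [ 0.19  0.01 -0.85] T [-0.005  0.007  0.038] op 0.0194 q [-19.7  25.2  79.9   0.   74.9  59.9]
```

Inside the trough, with no rim contact. Next I lower it to the floor.

{"api": "send_rows", "payload": {"dp": [[0,0.01,0],[0,0.02,0],[0,0.025,0],[0,0.03,0],[0,0.03,0]], "dr": [[0,0,0],[0,0,0],[0,0,0],[0,0,0],[0,0,0]], "hand": [1,1,1,1,1]}}

```text
clock: 5.8
position: [0.5483, -0.0718, 0.1625]
tcp_rot: [-90.0, 0.0, -169.7]
contact_force: [0.1, -0.6, 0.9]
opening: 0.0196
```

```bash
python3 - <<'E'
from h import *
setcmd([0,.03,0],0)
E
```

```text
cmd [ 5.48100e-01 -7.24000e-02  1.62000e-01 -1.69664e+02]
meas 5.8 [ 0.5483 -0.0718  0.1625] [-8.9990e+01  2.0000e-02 -1.6966e+02] F [ 0.1  -0.61  0.85] T [0.015 0.083 0.02 ] op 0.0196 q [-19.7  25.5  80.4  -0.   74.1  59.9]
```

{"api": "send_rows", "payload": {"dp": [[0,0,-0.05],[0,0,-0.11],[0,0,-0.17],[0,0,-0.23],[0,0,-0.29],[0,0,-0.35],[0,0,-0.41],[0,0,-0.47],[0,0,-0.5],[0,0,-0.5]], "dr": [[0,0,0],[0,0,0],[0,0,0],[0,0,0],[0,0,0],[0,0,0],[0,0,0],[0,0,0],[0,0,0],[0,0,0]], "hand": [1,1,1,1,1,1,1,1,1,1]}}

```text
clock: 6.8
position: [0.53, 0.0278, 0.1625]
tcp_rot: [-90.1, 0.0, -169.6]
contact_force: [-1.2, 2.8, 3.3]
opening: 0.0193
```

```bash
python3 - <<'E'
from h import *
setcmd([0,0,-.5],0)
for n,b in(("side",(215,150,315,250)),("top",(170,160,270,260))):
    c=ctrl.read_camera(n); np.savez(n+"4.npz",**c); crop(c["image"],*b,f"pics/{n}4.png")
a,b=[cv2.resize(cv2.imread(f"pics/{n}4.png"),(400,400)) for n in("side","top")]; cv2.imwrite("pics/g4.png",np.hstack([a,b]))
E
```

```text
cmd [ 5.30100e-01  2.60000e-02  1.62000e-01 -1.69664e+02]
meas 6.8 [0.53   0.0278 0.1625] [-9.008e+01  1.000e-02 -1.696e+02] F [-1.18  2.79  3.29] T [0.651 0.005 0.028] op 0.0193 q [-9.8 23.4 83.9  0.1 72.7 69.8]
```

View pics/g4.png

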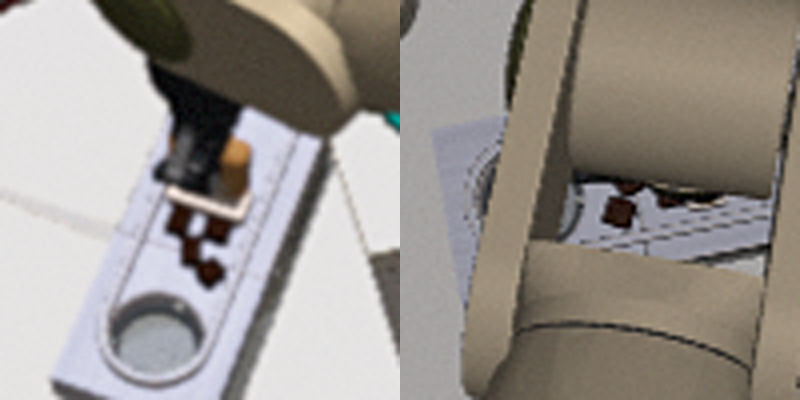

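The scraper has all four chunks gathered ahead of it, and the mouth is still empty. I'll continue the push.

{"api": "send_rows", "payload": {"dp": [[0,-0.001,-0.06],[0,-0.001,-0.12],[0,-0.001,-0.18],[0,-0.001,-0.24],[0,-0.001,-0.28],[0,-0.001,-0.32],[0,-0.001,-0.36],[0,-0.001,-0.4],[0,-0.001,-0.43],[0,-0.001,-0.43]], "dr": [[0,0,0],[0,0,0],[0,0,0],[0,0,0],[0,0,0],[0,0,0],[0,0,0],[0,0,0],[0,0,0],[0,0,0]], "hand": [1,1,1,1,1,1,1,1,1,1]}}

```text
clock: 7.9
position: [0.5145, 0.1122, 0.1624]
tcp_rot: [-90.1, -0.0, -169.6]
contact_force: [-1.5, 1.3, 0.6]
opening: 0.0192
```

```bash
python3 - <<'E'
from h import *
setcmd([0,-.001,-.43],0)
for n,b in(("side",(215,170,315,270)),("top",(170,160,270,260))):
    c=ctrl.read_camera(n); np.savez(n+"5.npz",**c); crop(c["image"],*b,f"pics/{n}5.png")
a,b=[cv2.resize(cv2.imread(f"pics/{n}5.png"),(400,400)) for n in("side","top")]; cv2.imwrite("pics/g5.png",np.hstack([a,b]))
E
```

```text
cmd [ 5.14700e-01  1.10600e-01  1.62200e-01 -1.69664e+02]
meas 7.9 [0.5145 0.1122 0.1624] [-9.0060e+01 -2.0000e-02 -1.6961e+02] F [-1.53  1.35  0.56] T [0.354 0.032 0.01 ] op 0.0192 q [-0.6 23.  84.6  0.1 72.4 79. ]
```

View pics/g5.png

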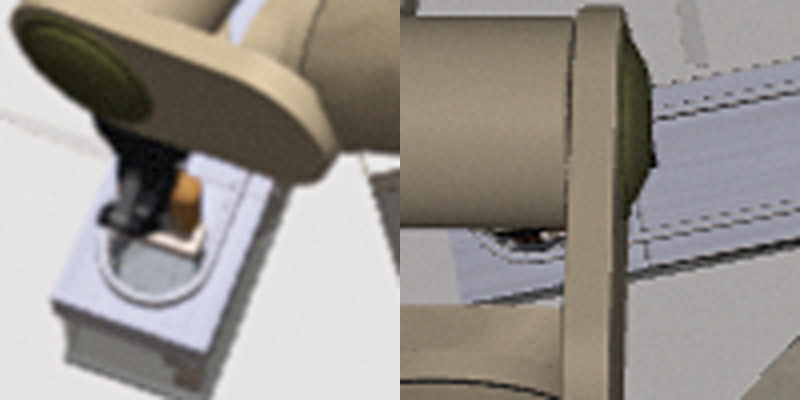

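```bash
python3 - <<'E'
from h import *
c=dict(np.load("side5.npz"));d=dict(np.load("top5.npz"))
crop(c["image"],235,215,285,270,"pics/a.png");crop(d["image"],185,205,225,245,"pics/b.png")
a,b=[cv2.resize(cv2.imread(f"pics/{n}.png"),(400,400)) for n in("a","b")]; cv2.imwrite("pics/g6.png",np.hstack([a,b]))
E
```

```text
(no output)
```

View pics/g6.png

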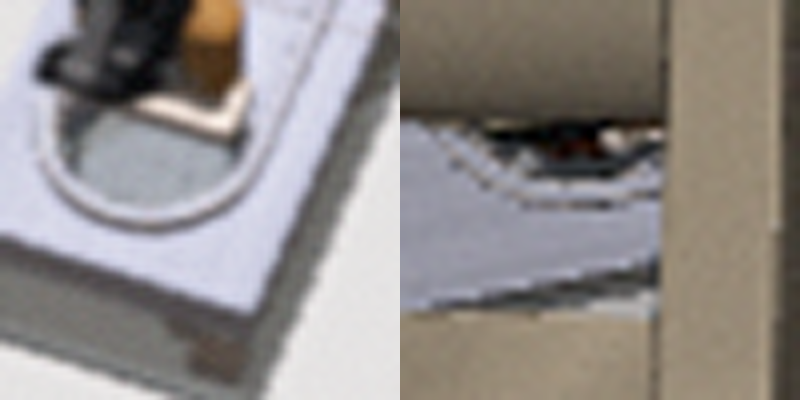

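{"api": "send_rows", "payload": {"dp": [[0,-0.001,-0.025],[0,-0.001,-0.05],[0,-0.001,-0.05],[0,-0.001,-0.05],[0,-0.15,0],[0,-0.35,0.2],[0,-0.35,0.45],[0,-0.35,0.65],[0,-0.35,0.8],[0,-0.35,0.8]], "dr": [[0,0,0],[0,0,0],[0,0,0],[0,0,0],[0,0,0],[0,0,0],[0,0,0],[0,0,0],[0,0,0],[0,0,0]], "hand": [1,1,1,1,1,1,1,1,1,1]}}

```text
clock: 9.0
position: [0.544, -0.0499, 0.2321]
tcp_rot: [-90.0, -0.0, -169.9]
contact_force: [-0.6, 0.6, -1.4]
opening: 0.0197
```

```bash
python3 - <<'E'
from h import *
setcmd([0,-.35,.8],0)
for n,b in(("side",(215,170,315,270)),("top",(170,160,270,260))):
    c=ctrl.read_camera(n); np.savez(n+"6.npz",**c); crop(c["image"],*b,f"pics/{n}6.png")
a,b=[cv2.resize(cv2.imread(f"pics/{n}6.png"),(400,400)) for n in("side","top")]; cv2.imwrite("pics/g7.png",np.hstack([a,b]))
E
```

```text
cmd [ 5.43400e-01 -4.68000e-02  2.32200e-01 -1.69664e+02]
meas 9.0 [ 0.544  -0.0499  0.2321] [-8.9960e+01 -3.0000e-02 -1.6992e+02] F [-0.64  0.62 -1.42] T [-0.011 -0.067  0.008] op 0.0197 q [-17.6  21.4  74.8  -0.   83.8  62.3]
```

View pics/g7.png

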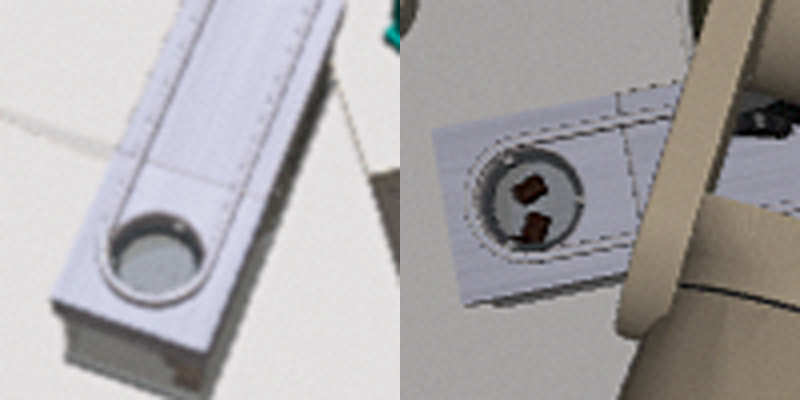

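```bash
python3 - <<'E'
from h import *
c=dict(np.load("top6.npz"));W=cloud(c);I=c["image"].astype(int);L=(W-MO)@MR
crop(c["image"],185,190,220,230,"pics/b6.png")
m=(I[...,0]<110)&(I[...,0]-I[...,2]>15)&(np.hypot(L[...,0],L[...,1]-.08)<.06)
n,lab,st,ce=cv2.connectedComponentsWithStats(m.astype(np.uint8))
for i in range(1,n): print(st[i],ce[i],L[lab==i].mean(0).round(3),L[lab==i][:,2].max())
c=dict(np.load("side6.npz")); crop(c["image"],225,225,275,270,"pics/a6.png")
a,b=[cv2.resize(cv2.imread(f"pics/{n}6.png"),(400,400)) for n in("a","b")]; cv2.imwrite("pics/g8.png",np.hstack([a,b]))
plan((.4784,-.3141,.22,-185.864))
E
```

```text
[199 204   7   7  28] [201.85714286 206.82142857] [0.017 0.089 0.034] 0.037506481695290354
[201 213   6   8  29] [203.37931034 216.27586207] [-0.007  0.089  0.034] 0.037736655742008234
[198 219   1   1   1] [198. 219.] [-0.012  0.104  0.036] 0.03552896061030552
(0.4784, -0.3141, 0.22, -185.864) dp [0.5596, 0.061, 1.2565] dr [0, 0.045, 0]
```

View pics/g8.png

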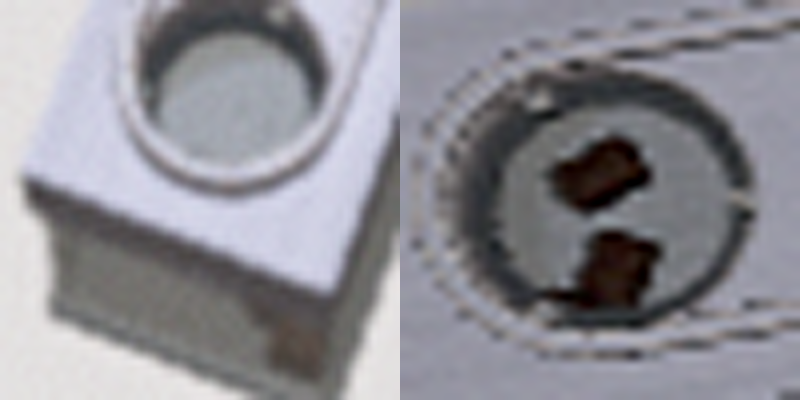

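The side view at the front right corner of the chamber, about (295,345), shows chocolate down in it. The top view shows two chunks and part of a third through the mouth. I'll put the scraper back, then check the whole tray.

{"api": "send_rows", "payload": {"dp": [[0.22,-0.02,0.5],[0.45,-0.02,0.99],[0.45,-0.02,0.99],[0.45,-0.02,0.99],[0.45,-0.02,0.99],[0.45,-0.02,0.99],[0.45,-0.02,0.99]], "dr": [[0,0.02,0],[0,0.045,0],[0,0.045,0],[0,0.045,0],[0,0.045,0],[0,0.045,0],[0,0.045,0]], "hand": [1,1,1,1,1,1,1]}}

```text
clock: 9.8
position: [0.4909, -0.2557, 0.2365]
tcp_rot: [-90.0, -0.0, 174.2]
contact_force: [-0.1, 0.4, -1.6]
opening: 0.0191
```

```bash
python3 - <<'E'
from h import *
setcmd([.45,-.02,.99],.045)
for n,b in(("side",(215,140,315,270)),("top",(170,150,320,260))):
    c=ctrl.read_camera(n); np.savez(n+"7.npz",**c); crop(c["image"],*b,f"pics/{n}7.png")
a,b=[cv2.resize(cv2.imread(f"pics/{n}7.png"),s) for n,s in(("side",(400,520)),("top",(400,293)))]; b=cv2.copyMakeBorder(b,0,227,0,0,cv2.BORDER_CONSTANT);cv2.imwrite("pics/g9.png",np.hstack([a,b]))
plan((.4784,-.3141,.1,-185.864),(.4784,-.3141,.0455,-185.864))
E
```

```text
cmd [   0.4904   -0.2577    0.2362 -185.864 ]
meas 9.8 [ 0.4909 -0.2557  0.2365] [-9.005e+01 -1.000e-02  1.742e+02] F [-0.11  0.36 -1.56] T [0.024 0.045 0.005] op 0.0191 q [-39.8  22.   73.2   0.   84.9  56. ]
(0.4784, -0.3141, 0.1, -185.864) dp [0.0309, 0.681, 0.2865] dr [0, -0.0, 0]
(0.4784, -0.3141, 0.0455, -185.864) dp [0.0309, 0.9535, 0.2865] dr [0, -0.0, 0]
```

View pics/g9.png

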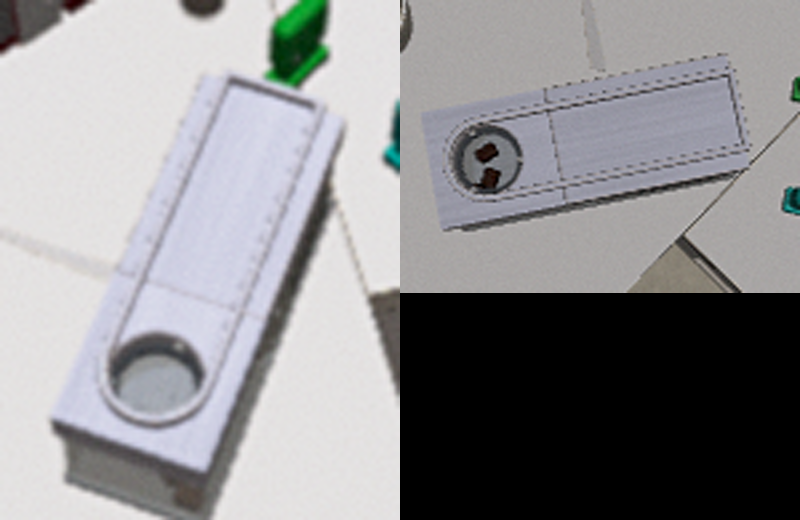

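The tray is empty and the chunks are in the chamber. Now I stand the scraper down.

{"api": "send_rows", "payload": {"dp": [[0.03,0,0.287],[0.03,0.2,0.287],[0.03,0.4,0.287],[0.03,0.6,0.287],[0.03,0.75,0.287],[0.03,0.85,0.287],[0.03,0.92,0.287],[0.03,0.95,0.287],[0.03,0.96,0.287],[0.03,0.965,0.287],[0.03,0.968,0.287],[0.03,0.968,0.287],[0.03,0.968,0.287]], "dr": [[0,0,0],[0,0,0],[0,0,0],[0,0,0],[0,0,0],[0,0,0],[0,0,0],[0,0,0],[0,0,0],[0,0,0],[0,0,0],[0,0,0],[0,0,0]], "hand": [1,1,1,1,1,1,1,1,1,1,1,1,1]}}

```text
clock: 11.2
position: [0.4789, -0.3138, 0.0434]
tcp_rot: [-90.0, 0.0, 174.1]
contact_force: [0.2, -1.0, -2.1]
opening: 0.0197
```

```bash
python3 - <<'E'
from h import *
setcmd([.03,.968,.287],0)
E
```

```text
cmd [ 4.78600e-01 -3.14200e-01  4.26000e-02 -1.85864e+02]
meas 11.2 [ 0.4789 -0.3138  0.0434] [-8.9970e+01  3.0000e-02  1.7414e+02] F [ 0.24 -1.01 -2.05] T [-0.043 -0.001 -0.032] op 0.0197 q [-45.1  35.3  85.3   0.   59.3  50.8]
```

{"api": "send_rows", "payload": {"dp": [[0,0.004,0],[0,0.006,0],[0,0.008,0],[0,0.008,0]], "dr": [[0,0,0],[0,0,0],[0,0,0],[0,0,0]], "hand": [1,1,1,1]}}

```text
clock: 11.6
position: [0.4788, -0.3139, 0.0424]
tcp_rot: [-90.0, 0.0, 174.1]
contact_force: [-3.3, 2.0, 8.4]
opening: 0.019
```

{"api": "send_rows", "payload": {"dp": [[0,-0.003,0],[0,-0.003,0],[0,-0.003,0],[0,-0.003,0],[0,-0.003,0],[0,-0.003,0],[0,-0.003,0]], "dr": [[0,0,0],[0,0,0],[0,0,0],[0,0,0],[0,0,0],[0,0,0],[0,0,0]], "hand": [1,1,0,0,0,0,0]}}

```text
clock: 12.3
position: [0.4787, -0.3137, 0.0418]
tcp_rot: [-90.0, -0.0, 174.1]
contact_force: [-0.1, 0.1, 0.4]
opening: 0.0854
```

```bash
python3 - <<'E'
from h import *
setcmd([0,.005,0],0)
plan((.4786,-.3142,.2,-185.864),(.47,-.15,.24,-170),cur=None)
E
```

```text
cmd [ 4.78600e-01 -3.14200e-01  4.16000e-02 -1.85864e+02]
meas 12.3 [ 0.4787 -0.3137  0.0418] [-9.0010e+01 -1.0000e-02  1.7414e+02] F [-0.06  0.08  0.4 ] T [ 0.009 -0.012  0.029] op 0.0854 q [-45.1  35.5  85.3   0.   59.2  50.8]
(0.4786, -0.3142, 0.2, -185.864) dp [-0.0001, -0.792, -0.0001] dr [0, -0.0, 0]
(0.47, -0.15, 0.24, -170) dp [0.1266, -0.992, -0.8125] dr [0, -0.0441, 0]
```

{"api": "send_rows", "payload": {"dp": [[0,-0.15,0],[0,-0.35,0],[0,-0.6,0],[0,-0.85,0],[0.12,-0.99,-0.8],[0.12,-0.99,-0.8],[0.12,-0.99,-0.8],[0.12,-0.99,-0.8],[0.12,-0.99,-0.8]], "dr": [[0,0,0],[0,0,0],[0,0,0],[0,0,0],[0,-0.08,0],[0,-0.08,0],[0,-0.08,0],[0,-0.08,0],[0,-0.08,0]], "hand": [0,0,0,0,0,0,0,0,0]}}

```text
clock: 13.2
position: [0.4712, -0.1506, 0.2406]
tcp_rot: [-89.9, 0.0, -156.9]
contact_force: [-0.1, -0.1, -0.6]
opening: 0.085
```

```bash
python3 - <<'E'
from h import *
setcmd([.12,-.99,-.8],-.08)
for n,b in(("side",(290,90,390,190)),("top",(310,160,430,280))):
    c=ctrl.read_camera(n); np.savez(n+"8.npz",**c); crop(c["image"],*b,f"pics/{n}8.png")
a,b=[cv2.resize(cv2.imread(f"pics/{n}8.png"),(400,400)) for n in("side","top")]; cv2.imwrite("pics/g10.png",np.hstack([a,b]))
plan((.46,.04,.24,-120),(.4647,.2692,.2,-100),(.4647,.2692,.042,-100))
E
```

```text
cmd [ 4.71000e-01 -1.52600e-01  2.39600e-01 -1.57064e+02]
meas 13.2 [ 0.4712 -0.1506  0.2406] [-8.9940e+01  5.0000e-02 -1.5689e+02] F [-0.11 -0.06 -0.55] T [-0.003  0.007  0.037] op 0.085 q [-31.5  15.8  81.8   0.   82.3  35.4]
(0.46, 0.04, 0.24, -120) dp [-0.3244, -0.002, -0.9084] dr [0, -0.103, 0]
(0.4647, 0.2692, 0.2, -100) dp [-0.7927, 0.198, -1.9547] dr [0, -0.1585, 0]
(0.4647, 0.2692, 0.042, -100) dp [-0.7927, 0.988, -1.9547] dr [0, -0.1585, 0]
```

View pics/g10.png

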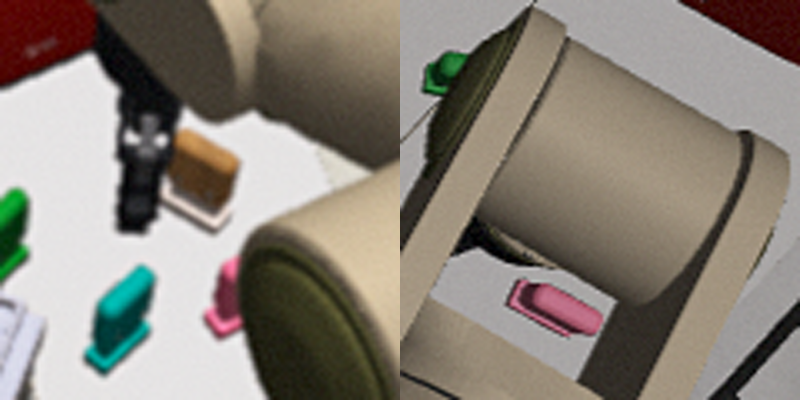

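The scraper stands upright at side crop (205,180). Next is the stopper.

{"api": "send_rows", "payload": {"dp": [[-0.32,0,-0.91],[-0.32,0,-0.91],[-0.32,0,-0.91],[-0.32,0,-0.91],[-0.32,0,-0.91],[-0.32,0,-0.91]], "dr": [[0,-0.12,0],[0,-0.12,0],[0,-0.12,0],[0,-0.12,0],[0,-0.12,0],[0,-0.12,0]], "hand": [0,0,0,0,0,0]}}

```text
clock: 13.9
position: [0.4597, 0.0401, 0.2394]
tcp_rot: [-90.0, -0.0, -113.8]
contact_force: [-0.1, 0.5, -0.4]
opening: 0.0854
```

```bash
python3 - <<'E'
from h import *
setcmd([-.32,0,-.91],-.12)
plan((.4647,.22,.24,-100),(.4647,.2692,.2,-100),(.4647,.2692,.042,-100))
E
```

```text
cmd [ 4.59100e-01  3.99000e-02  2.39600e-01 -1.13864e+02]
meas 13.9 [0.4597 0.0401 0.2394] [-9.0030e+01 -3.0000e-02 -1.1382e+02] F [-0.12  0.45 -0.44] T [-0.006  0.024 -0.025] op 0.0854 q [-9.8 12.5 86.6 -0.  80.9 14.1]
(0.4647, 0.22, 0.24, -100) dp [-0.8347, -0.002, -0.3385] dr [0, -0.0385, 0]
(0.4647, 0.2692, 0.2, -100) dp [-1.0597, 0.198, -0.438] dr [0, -0.0385, 0]
(0.4647, 0.2692, 0.042, -100) dp [-1.0597, 0.988, -0.438] dr [0, -0.0385, 0]
```

{"api": "send_rows", "payload": {"dp": [[-0.83,0,-0.34],[-0.83,0,-0.34],[-0.83,0,-0.34],[-0.83,0,-0.34],[-0.83,0,-0.34],[-0.83,0,-0.34]], "dr": [[0,-0.038,0],[0,-0.038,0],[0,-0.038,0],[0,-0.038,0],[0,-0.038,0],[0,-0.038,0]], "hand": [0,0,0,0,0,0]}}

```text
clock: 14.5
position: [0.465, 0.2187, 0.2393]
tcp_rot: [-90.0, -0.0, -100.4]
contact_force: [-0.5, -0.2, -0.2]
opening: 0.0851
```

```bash
python3 - <<'E'
from h import *
setcmd([-.83,0,-.34],-.038)
plan((.4647,.2692,.15,-100),(.4647,.2692,.042,-100))
E
```

```text
cmd [   0.464     0.2193    0.2396 -100.184 ]
meas 14.5 [0.465  0.2187 0.2393] [-9.0050e+01 -5.0000e-02 -1.0044e+02] F [-0.47 -0.2  -0.17] T [-0.05  -0.042  0.022] op 0.0851 q [12.  17.9 79.1 -0.  83.1 22.4]
(0.4647, 0.2692, 0.15, -100) dp [-0.2464, 0.448, -0.0409] dr [0, -0.0005, 0]
(0.4647, 0.2692, 0.042, -100) dp [-0.2464, 0.988, -0.0409] dr [0, -0.0005, 0]
```

{"api": "send_rows", "payload": {"dp": [[-0.246,0,-0.04],[-0.246,0.2,-0.04],[-0.246,0.4,-0.04],[-0.246,0.6,-0.04],[-0.246,0.75,-0.04],[-0.246,0.88,-0.04],[-0.246,0.99,-0.04],[-0.246,0.99,-0.04],[-0.246,0.99,-0.04],[-0.246,0.99,-0.04]], "dr": [[0,0,0],[0,0,0],[0,0,0],[0,0,0],[0,0,0],[0,0,0],[0,0,0],[0,0,0],[0,0,0],[0,0,0]], "hand": [0,0,0,0,0,0,0,0,0,0]}}

```text
clock: 15.5
position: [0.466, 0.2691, 0.0432]
tcp_rot: [-89.9, 0.1, -100.3]
contact_force: [-0.1, 0.3, 0.2]
opening: 0.0851
```

```bash
python3 - <<'E'
from h import *
setcmd([-.246,.99,-.04],0)
E
```

```text
cmd [ 4.64900e-01  2.69100e-01  4.16000e-02 -1.00184e+02]
meas 15.5 [0.466  0.2691 0.0432] [-8.9890e+01  6.0000e-02 -1.0029e+02] F [-0.14  0.32  0.16] T [ 0.005 -0.043  0.034] op 0.0851 q [17.4 32.8 91.1 -0.  56.  27.7]
```

{"api": "send_rows", "payload": {"dp": [[0,0,0],[0,0,0],[0,0,0],[0,0,0],[0,0,0],[0,0,0],[0,0,0],[0,0,0]], "dr": [[0,0,0],[0,0,0],[0,0,0],[0,0,0],[0,0,0],[0,0,0],[0,0,0],[0,0,0]], "hand": [1,1,1,1,1,1,1,1]}}

```text
clock: 16.3
position: [0.4653, 0.2697, 0.0429]
tcp_rot: [-89.9, 0.0, -100.2]
contact_force: [-2.2, -0.5, 7.1]
opening: 0.0523
```

```bash
python3 - <<'E'
from h import *
setcmd([0,0,0],0)
E
```

```text
cmd [ 4.64900e-01  2.69100e-01  4.16000e-02 -1.00184e+02]
meas 16.3 [0.4653 0.2697 0.0429] [-8.9910e+01  3.0000e-02 -1.0017e+02] F [-2.22 -0.5   7.06] T [-0.206  0.145 -0.056] op 0.0523 q [17.5 32.8 91.1 -0.  56.  27.7]
```

{"api": "send_rows", "payload": {"dp": [[0,-0.1,0],[0,-0.25,0],[0,-0.5,0],[0,-0.75,0],[0,-0.99,0],[0,-0.99,0],[0,-0.99,0]], "dr": [[0,0,0],[0,0,0],[0,0,0],[0,0,0],[0,0,0],[0,0,0],[0,0,0]], "hand": [1,1,1,1,1,1,1]}}

```text
clock: 17.0
position: [0.4648, 0.2697, 0.2404]
tcp_rot: [-89.9, 0.0, -100.2]
contact_force: [-0.3, -0.2, -1.8]
opening: 0.0525
```

```bash
python3 - <<'E'
from h import *
setcmd([0,-.99,0],0)
for n in("side","top"):
    c=ctrl.read_camera(n); np.savez(n+"9.npz",**c)
    p=proj(c,ctrl.state()["position"])[0].astype(int); print(p)
    q=np.maximum(p-[30,25],0); crop(c["image"],q[0],q[1],q[0]+60,q[1]+60,f"pics/{n}9.png")
a,b=[cv2.resize(cv2.imread(f"pics/{n}9.png"),(400,400)) for n in("side","top")]; cv2.imwrite("pics/g11.png",np.hstack([a,b]))
E
```

```text
cmd [   0.4649    0.2691    0.2396 -100.184 ]
meas 17.0 [0.4648 0.2697 0.2404] [-8.9930e+01  4.0000e-02 -1.0017e+02] F [-0.28 -0.16 -1.76] T [-0.025  0.025  0.059] op 0.0525 q [17.5 20.1 75.4 -0.  84.4 27.7]
[235 272]
[123 228]
```

View pics/g11.png

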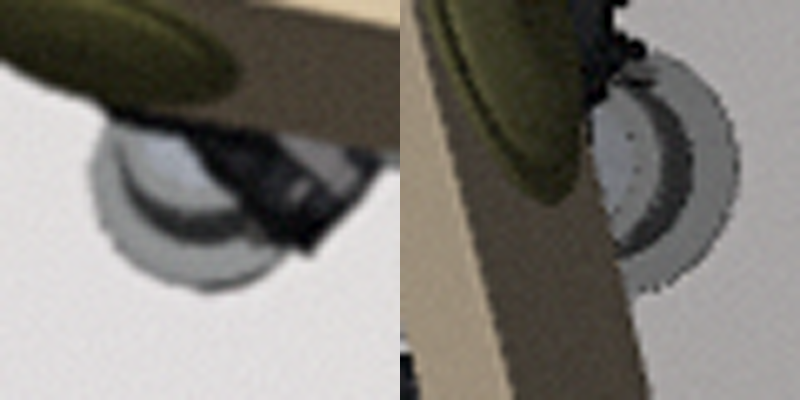

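```bash
python3 - <<'E'
from h import *
from scipy.optimize import least_squares
p=np.array([.4648,.2697,.2404])
for n in("side","top"):
    c=dict(np.load(n+"9.npz")); W=cloud(c); D=W-p
    m=(np.hypot(D[...,0],D[...,1])<.05)&(abs(D[...,2])<.012)
    I=c["image"].astype(int); g=(I.max(2)-I.min(2)<25)&(I.min(2)>70)
    Q=W[m&g]; print(n,len(Q),np.percentile(Q[:,2],[5,50,95]))
    # outer edge points: convex hull
    h=cv2.convexHull((Q[:,:2]*1000).astype(np.float32))[:,0]
    f=lambda s:np.hypot(h[:,0]-s[0],h[:,1]-s[1])-38.5
    r=least_squares(f,[464,269],loss="soft_l1"); print(r.x,f(r.x).round(1))
t=mill(0,.08,0)
plan((t[0],t[1],.23,-100.18),(t[0],t[1],.19,-100.18))
E
```

```text
side 226 [0.23790106 0.2411145  0.24609605]
[463.59951345 268.83370409] [ 0.3 -0.2 -1.  -0.6 -0.1  0.   0.2  0.3  1.1  0.5 -0.2  0.1  0.2 -0.8
 -0.4 -2.  -2. ]
top 262 [0.23717992 0.2396114  0.24236502]
[465.39416261 269.59541919] [-1.3 -1.9 -3.9 -8.1 -6.1 -1.8 -0.1 -0.1 -0.1 -0.2 -0.3  0.2  0.8  0.7
  0.8  0.5 -0.  -0.   0.2 -0.  -0.4 -0.5]
(np.float64(0.511203538909829), np.float64(0.12527561639962637), 0.23, -100.18) dp [0.6668, 0.048, 0.3552] dr [0, -0.0, 0]
(np.float64(0.511203538909829), np.float64(0.12527561639962637), 0.19, -100.18) dp [0.6668, 0.248, 0.3552] dr [0, -0.0, 0]
```

{"api": "send_rows", "payload": {"dp": [[0.3,0,0.16],[0.5,0,0.27],[0.667,0.03,0.355],[0.667,0.05,0.355],[0.667,0.15,0.355],[0.667,0.25,0.355],[0.667,0.3,0.355],[0.667,0.3,0.355],[0.667,0.3,0.355]], "dr": [[0,0,0],[0,0,0],[0,0,0],[0,0,0],[0,0,0],[0,0,0],[0,0,0],[0,0,0],[0,0,0]], "hand": [1,1,1,1,1,1,1,1,1]}}

```text
clock: 18.0
position: [0.5114, 0.126, 0.1801]
tcp_rot: [-90.0, -0.0, -100.2]
contact_force: [0.0, -0.1, -1.3]
opening: 0.0524
```

```bash
python3 - <<'E'
from h import *
setcmd([.667,.3,.355],0)
for n in("side","top"):
    c=ctrl.read_camera(n); np.savez(n+"10.npz",**c)
    p=proj(c,ctrl.state()["position"])[0].astype(int); print(p)
    q=np.maximum(p-[40,25],0); crop(c["image"],q[0],q[1],q[0]+70,q[1]+70,f"pics/{n}10.png")
a,b=[cv2.resize(cv2.imread(f"pics/{n}10.png"),(400,400)) for n in("side","top")]; cv2.imwrite("pics/g12.png",np.hstack([a,b]))
E
```

```text
cmd [   0.5112    0.1252    0.1796 -100.184 ]
meas 18.0 [0.5114 0.126  0.1801] [ -90.01   -0.   -100.16] F [ 0.05 -0.06 -1.33] T [-0.004  0.026  0.063] op 0.0524 q [ 1.  22.  83.   0.  75.  11.1]
[252 222]
[198 207]
```

View pics/g12.png

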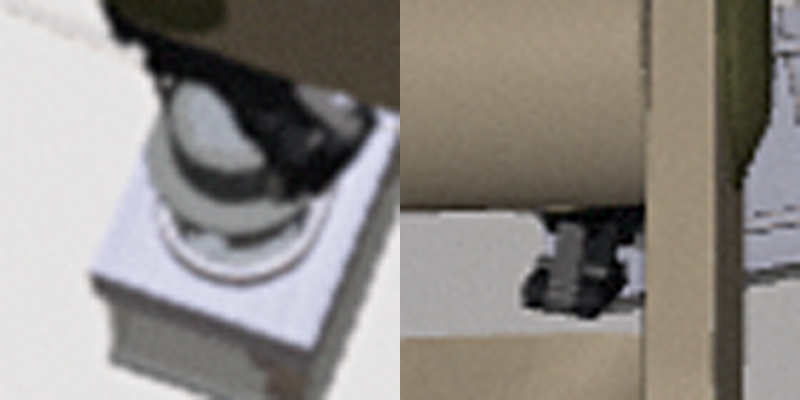

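```bash
python3 - <<'E'
from h import *
c=dict(np.load("side10.npz")); crop(c["image"],235,222,275,252,"pics/c10.png")
E
```

```text
(no output)
```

View pics/c10.png

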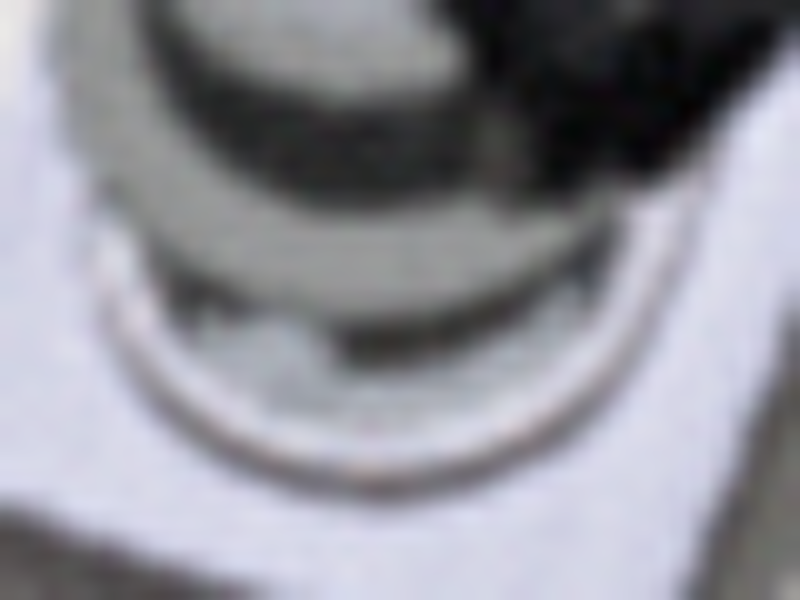

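```bash
python3 - <<'E'
from h import *
c=dict(np.load("side10.npz"))
for a in range(60,240,10):
    t=np.radians(a); X=np.array([.5114+.0285*np.cos(t),.126+.0285*np.sin(t),.1375]); print(a,((proj(c,X)[0]+.5-[235,222])*20).round().astype(int), ((proj(c,X+[0,0,.02])[0]+.5-[235,222])*20).round().astype(int))
E
```

```text
60 [171 278] [165 211]
70 [193 309] [187 242]
80 [220 335] [214 269]
90 [252 357] [247 291]
100 [288 373] [283 307]
110 [327 383] [322 318]
120 [367 387] [363 322]
130 [407 385] [403 319]
140 [446 376] [443 310]
150 [483 361] [481 295]
160 [516 340] [514 274]
170 [545 314] [544 248]
180 [569 285] [568 218]
190 [586 252] [586 184]
200 [598 216] [597 149]
210 [602 180] [601 112]
220 [599 144] [598  76]
230 [589 109] [589  40]
```

The side view at (190–330, 330) in the crop shows a light gap in the skirt, a keyway at about 93° in world. The pins are at about 31°+120°k, so I turn roughly +58°. I'll do most of that in the air and lower it into the mouth.

{"api": "send_rows", "payload": {"dp": [[0,0,0],[0,0,0],[0,0,0],[0,0,0],[0,0,0],[0,0,0],[0,0,0]], "dr": [[0,-0.02,0],[0,-0.04,0],[0,-0.06,0],[0,-0.08,0],[0,-0.1,0],[0,-0.1,0],[0,-0.1,0]], "hand": [1,1,1,1,1,1,1]}}

```text
clock: 18.8
position: [0.5114, 0.1258, 0.1804]
tcp_rot: [-90.0, -0.0, -64.4]
contact_force: [-0.0, -0.5, -0.9]
opening: 0.0523
```

```bash
python3 - <<'E'
from h import *
setcmd([0,0,0],-.1)
c=ctrl.read_camera("side"); np.savez("side11.npz",**c)
crop(c["image"],235,222,275,252,"pics/c11.png")
plan((.5112,.125,.165,-64.18),(.5112,.125,.155,-64.18))
E
```

```text
cmd [  0.5112   0.1252   0.1796 -64.184 ]
meas 18.8 [0.5114 0.1258 0.1804] [-8.995e+01 -2.000e-02 -6.437e+01] F [-0.01 -0.49 -0.92] T [-0.026  0.003  0.02 ] op 0.0523 q [  0.9  22.   83.   -0.   74.9 -24.7]
(0.5112, 0.125, 0.165, -64.18) dp [0.0012, 0.073, -0.0003] dr [0, -0.0, 0]
(0.5112, 0.125, 0.155, -64.18) dp [0.0012, 0.123, -0.0003] dr [0, -0.0, 0]
```

View pics/c11.png

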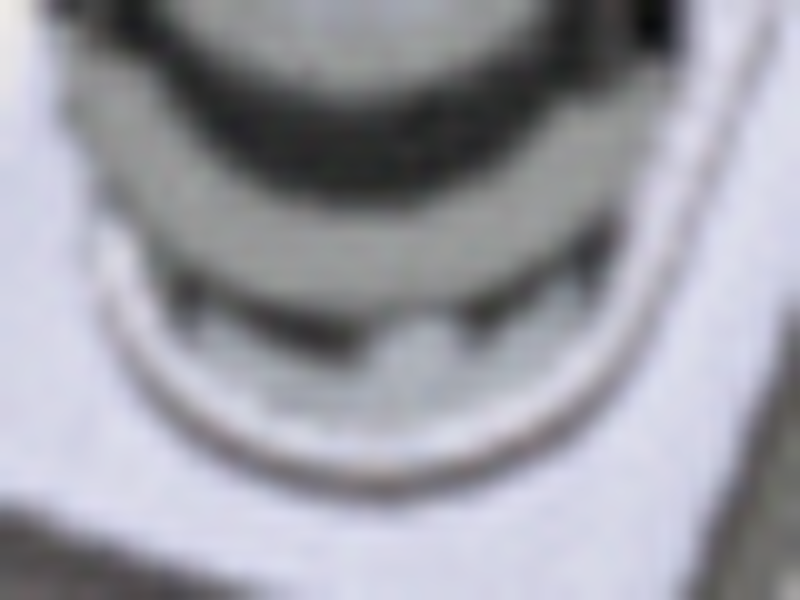

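The keyway gap is now at columns 362–468, centre about 132°. The remaining turn is about +19° to reach ψ≈-45°. Now I lower it.

{"api": "send_rows", "payload": {"dp": [[0,0.03,0],[0,0.06,0],[0,0.08,0],[0,0.1,0],[0,0.1,0]], "dr": [[0,0,0],[0,0,0],[0,0,0],[0,0,0],[0,0,0]], "hand": [1,1,1,1,1]}}

```text
clock: 19.35
position: [0.511, 0.1257, 0.1592]
tcp_rot: [-90.1, 0.0, -64.2]
contact_force: [0.5, 0.3, -0.9]
opening: 0.0521
```

```bash
python3 - <<'E'
from h import *
setcmd([0,.1,0],0)
E
```

```text
cmd [  0.5112   0.1252   0.1596 -64.184 ]
meas 19.35 [0.511  0.1257 0.1592] [-9.007e+01  3.000e-02 -6.420e+01] F [ 0.5   0.27 -0.88] T [ 0.024 -0.013  0.025] op 0.0521 q [  0.9  23.2  84.9   0.   72.  -24.9]
```

{"api": "send_rows", "payload": {"dp": [[0,0.01,0],[0,0.02,0],[0,0.023,0],[0,0.023,0]], "dr": [[0,0,0],[0,0,0],[0,0,0],[0,0,0]], "hand": [1,1,1,1]}}

```text
clock: 19.75
position: [0.5113, 0.1258, 0.1553]
tcp_rot: [-90.0, 0.0, -64.2]
contact_force: [-0.2, 0.5, -1.6]
opening: 0.0524
```

```bash
python3 - <<'E'
from h import *
setcmd([0,.023,0],0)
E
```

```text
cmd [  0.5112   0.1252   0.155  -64.184 ]
meas 19.75 [0.5113 0.1258 0.1553] [-90.     0.   -64.18] F [-0.18  0.51 -1.62] T [-0.095  0.001 -0.003] op 0.0524 q [  0.9  23.5  85.2   0.   71.3 -24.9]
```

{"api": "send_rows", "payload": {"dp": [[0,0.003,0],[0,0.005,0],[0,0.005,0]], "dr": [[0,0,0],[0,0,0],[0,0,0]], "hand": [1,1,1]}}

```text
clock: 20.05
position: [0.5114, 0.1258, 0.1544]
tcp_rot: [-90.0, -0.0, -64.2]
contact_force: [-0.6, 0.0, -0.5]
opening: 0.0521
```

```bash
python3 - <<'E'
from h import *
setcmd([0,.005,0],0)
E
```

```text
cmd [  0.5112   0.1252   0.154  -64.184 ]
meas 20.05 [0.5114 0.1258 0.1544] [-8.999e+01 -1.000e-02 -6.418e+01] F [-0.57  0.   -0.54] T [ 0.028 -0.026 -0.033] op 0.0521 q [  0.9  23.5  85.3  -0.   71.2 -24.9]
```

{"api": "send_rows", "payload": {"dp": [[0,0.002,0],[0,0.004,0],[0,0.004,0]], "dr": [[0,0,0],[0,0,0],[0,0,0]], "hand": [1,1,1]}}

```text
clock: 20.35
position: [0.5115, 0.1258, 0.1539]
tcp_rot: [-90.0, -0.0, -64.2]
contact_force: [-0.0, 0.0, 3.8]
opening: 0.0519
```

```bash
python3 - <<'E'
from h import *
setcmd([0,.004,0],0)
E
```

```text
cmd [  0.5112   0.1252   0.1532 -64.184 ]
meas 20.35 [0.5115 0.1258 0.1539] [-8.996e+01 -2.000e-02 -6.418e+01] F [-0.05  0.03  3.75] T [0.036 0.123 0.013] op 0.0519 q [  0.9  23.6  85.3   0.   71.1 -24.9]
```

It rests on the pins with about 5 N. Now I turn +19°.

{"api": "send_rows", "payload": {"dp": [[0,0,0],[0,0,0],[0,0,0],[0,0,0],[0,0,0],[0,0,0],[0,0,0],[0,0,0]], "dr": [[0,-0.01,0],[0,-0.02,0],[0,-0.03,0],[0,-0.036,0],[0,-0.042,0],[0,-0.048,0],[0,-0.053,0],[0,-0.053,0]], "hand": [1,1,1,1,1,1,1,1]}}

```text
clock: 21.15
position: [0.5111, 0.1258, 0.1532]
tcp_rot: [-90.0, 0.0, -45.1]
contact_force: [-0.2, 0.4, -1.1]
opening: 0.0523
```

```bash
python3 - <<'E'
from h import *
setcmd([0,0,0],-.053)
E
```

```text
cmd [  0.5112   0.1252   0.1532 -45.104 ]
meas 21.15 [0.5111 0.1258 0.1532] [-9.002e+01  3.000e-02 -4.508e+01] F [-0.15  0.39 -1.14] T [-0.01   0.027 -0.001] op 0.0523 q [  0.9  23.6  85.4   0.   71.  -44. ]
```

The force fell back to the free baseline, so the keyways are over the pins. Next I lower it toward the ring.

{"api": "send_rows", "payload": {"dp": [[0,0.01,0],[0,0.02,0],[0,0.025,0],[0,0.025,0]], "dr": [[0,0,0],[0,0,0],[0,0,0],[0,0,0]], "hand": [1,1,1,1]}}

```text
clock: 21.55
position: [0.5112, 0.1258, 0.1483]
tcp_rot: [-90.0, 0.0, -45.1]
contact_force: [-0.3, -0.0, -1.2]
opening: 0.0529
```

```bash
python3 - <<'E'
from h import *
setcmd([0,.025,0],0)
E
```

```text
cmd [  0.5112   0.1252   0.1482 -45.104 ]
meas 21.55 [0.5112 0.1258 0.1483] [-9.002e+01  2.000e-02 -4.511e+01] F [-0.32 -0.01 -1.17] T [-0.053  0.019 -0.038] op 0.0529 q [  0.9  23.9  85.8  -0.   70.3 -44. ]
```

{"api": "send_rows", "payload": {"dp": [[0,0.01,0],[0,0.018,0],[0,0.025,0],[0,0.025,0],[0,0.025,0]], "dr": [[0,0,0],[0,0,0],[0,0,0],[0,0,0],[0,0,0]], "hand": [1,1,1,1,1]}}

```text
clock: 22.05
position: [0.5113, 0.1257, 0.1438]
tcp_rot: [-90.0, -0.0, -45.1]
contact_force: [-1.2, -0.2, 2.6]
opening: 0.0523
```

```bash
python3 - <<'E'
from h import *
setcmd([0,.025,0],0)
E
```

```text
cmd [  0.5112   0.1252   0.1432 -45.104 ]
meas 22.05 [0.5113 0.1257 0.1438] [-8.999e+01 -2.000e-02 -4.510e+01] F [-1.24 -0.21  2.64] T [-0.016  0.207  0.021] op 0.0523 q [  0.9  24.2  86.2  -0.   69.6 -44. ]
```

On the ring, with about 4 N. Now I push it home, expecting about z=.136 and 10 N.

{"api": "send_rows", "payload": {"dp": [[0,0.01,0],[0,0.02,0],[0,0.028,0],[0,0.033,0],[0,0.033,0],[0,0.033,0]], "dr": [[0,0,0],[0,0,0],[0,0,0],[0,0,0],[0,0,0],[0,0,0]], "hand": [1,1,1,1,1,1]}}

```text
clock: 22.65
position: [0.5114, 0.1257, 0.1373]
tcp_rot: [-90.0, -0.0, -45.1]
contact_force: [-3.8, -0.6, 7.8]
opening: 0.0526
```

```bash
python3 - <<'E'
from h import *
setcmd([0,.033,0],0)
E
```

```text
cmd [  0.5112   0.1252   0.1366 -45.104 ]
meas 22.65 [0.5114 0.1257 0.1373] [-8.998e+01 -3.000e-02 -4.510e+01] F [-3.82 -0.61  7.8 ] T [-0.178  0.509  0.02 ] op 0.0526 q [  0.9  24.6  86.7  -0.   68.6 -44. ]
```

{"api": "send_rows", "payload": {"dp": [[0,0.004,0],[0,0.008,0],[0,0.008,0]], "dr": [[0,0,0],[0,0,0],[0,0,0]], "hand": [1,1,1]}}

```text
clock: 22.95
position: [0.5114, 0.1257, 0.1369]
tcp_rot: [-89.9, -0.1, -45.1]
contact_force: [-7.0, -2.0, 17.8]
opening: 0.0523
```

```bash
python3 - <<'E'
from h import *
setcmd([0,.008,0],0)
E
```

```text
cmd [  0.5112   0.1252   0.135  -45.104 ]
meas 22.95 [0.5114 0.1257 0.1369] [-8.994e+01 -8.000e-02 -4.510e+01] F [-6.98 -1.97 17.76] T [-0.228  1.024  0.023] op 0.0523 q [  0.9  24.6  86.8  -0.   68.5 -44. ]
```

{"api": "send_rows", "payload": {"dp": [[0,0.003,0],[0,0.003,0],[0,0.003,0],[0,0.003,0],[0,0.003,0]], "dr": [[0,0,0],[0,0,0],[0,0,0],[0,0,0],[0,0,0]], "hand": [1,1,1,1,1]}}

```text
clock: 23.45
position: [0.5114, 0.1257, 0.1369]
tcp_rot: [-89.9, -0.1, -45.1]
contact_force: [-9.5, -2.4, 22.4]
opening: 0.0525
```

```bash
python3 - <<'E'
from h import *
setcmd([0,.003,0],0)
p=ctrl.state()["position"]
for n in("side","top"):
    c=ctrl.read_camera(n); np.savez(n+"12.npz",**c)
    W=cloud(c); D=W-p; r=np.hypot(D[...,0],D[...,1]); I=c["image"].astype(int); g=(I.max(2)-I.min(2)<25)
    m=(r>.029)&(r<.037)&(W[...,2]>.12)&(W[...,2]<.16); print(n,m.sum(),np.percentile(W[m][:,2],[10,50,90]).round(4))
    A=np.c_[W[m][:,:2]-p[:2],np.ones(m.sum())]; print("flange plane",np.linalg.lstsq(A,W[m][:,2],rcond=None)[0])
c=dict(np.load("side12.npz")); crop(c["image"],220,205,290,265,"pics/c12.png")
cv2.imwrite("pics/full12.png",cv2.resize(c["image"][:,:,::-1],(800,600)))
d=dict(np.load("top12.npz"));cv2.imwrite("pics/fullt12.png",cv2.resize(d["image"][:,:,::-1],(800,600)))
E
```

```text
cmd [  0.5112   0.1252   0.1344 -45.104 ]
meas 23.45 [0.5114 0.1257 0.1369] [-89.92  -0.11 -45.1 ] F [-9.48 -2.39 22.44] T [-0.136  1.266  0.009] op 0.0525 q [  0.9  24.6  86.8  -0.   68.4 -44. ]
side 146 [0.1324 0.1378 0.1506]
flange plane [ 0.21180608 -0.25738337  0.14581408]
top 36 [0.1356 0.1374 0.1392]
flange plane [0.06439471 0.0435092  0.13916424]
```

View pics/c12.png

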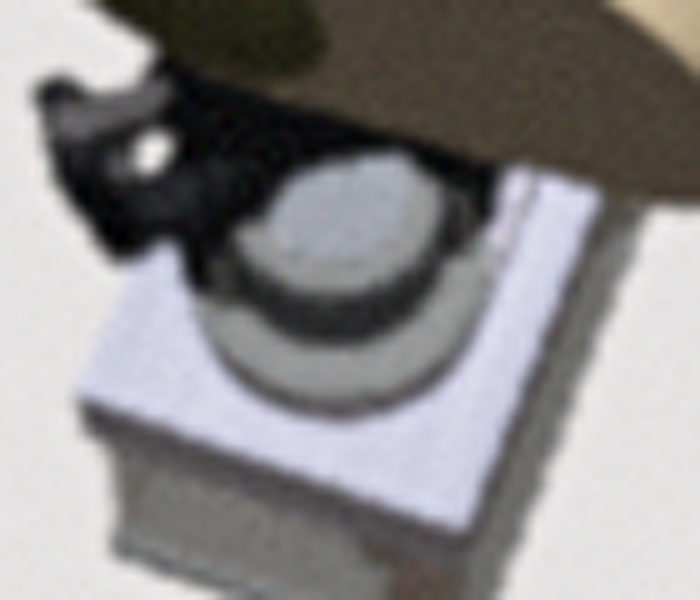

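View pics/full12.png

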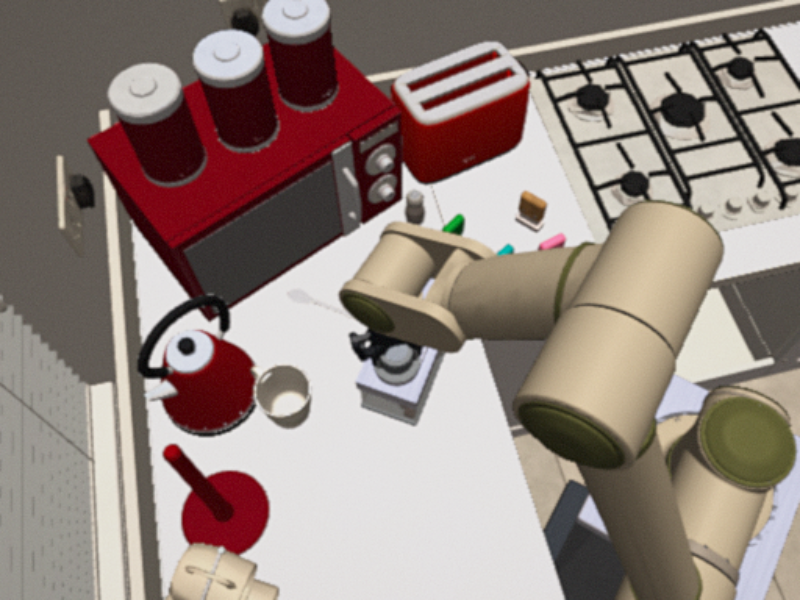

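View pics/fullt12.png

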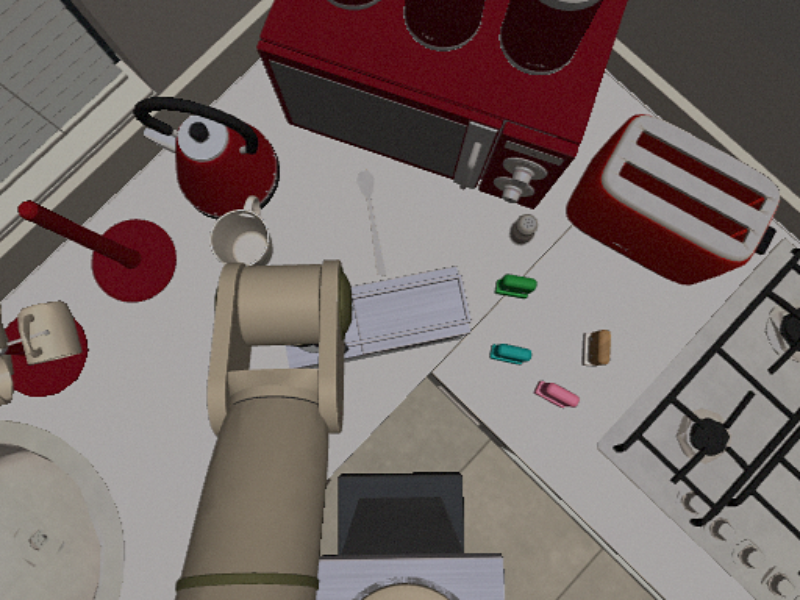

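The flange lies flush on the rim: its top is at .1374 against the .137 expected. z stayed at .1369 while the force rose from 18 to 22 N, so it is at the hard stop. The scraper stands, and the mug, pepper and spoon haven't moved. I'm handing in.

```bash
python3 - <<'E'
from h import *
s=ctrl.state(); print(s["position"],s["contact_force"],s["opening"]); print(ctrl.close_job())
E
```

```text
[0.5113979  0.1256821  0.13684003] [-9.79541918 -2.20435452 22.5276199 ] 0.05218433697194716
the job is handed in; nothing more can be done
None
```

I finished the job and handed it in at about 23.6 s of the 72 s allowed; no verdict was reported. The wooden scraper pushed the four chunks into the mouth and stands upright on the worktop again. The stopper is in the mouth, turned so its keyways dropped over the pins, pushed fully home and still held there.

**Last checks:**
- **Stopper:** it stopped at a TCP height of 0.1369 m, which is 18 mm below where it should rest on the pins. It stayed there while the push rose from about 18 to 22 N. In the top view the flange's upper face measured about 0.137 m, as expected with the flange on the rims.
- **Flange level:** my plane fit to check that the flange was level was unreliable because the fingers cluttered the view. Pictures and heights suggest it sits flush.
- **Side load:** at hand-in there was about 10 N of sideways force along with the 22 N downward.
- **Chunks:** the tray is empty. Two chunks and part of a third were visible through the mouth, with more chocolate showing through the chamber wall. I could not count all four one by one.
- **Other things:** mug, pepper shaker, spoon and the look-alikes appear unmoved by eye in the last pictures.

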